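# Kit the microscope filter cell

## Task

Build up the optical stack in the microscope's filter cell, the small white round foot with four upright steel rods: first the black spacer ring flat on the raised seat between the rods, then the blue glass blank on it, and last the brass retaining ring on top, all centred and lying flat. Set each piece down and let go of it before fetching the next, without dropping it, and leave the amber and green blanks and the slide box where they are.

Things in the scene. Friction and masses are not known exactly. Their poses are not given: they have to be found in the camera images.
- cell: Fixed filter cell: white round foot 100 mm across, 10 mm thick; central seat 46 mm across, its flat top 24 mm above the bench; four upright rods, 8 mm thick, at x and y = +-27 mm, tops 60 mm above the bench. The 46 mm gaps between rods on all four sides admit fingers closing along the cell's x or y axis; a centred 50 mm piece clears the rods by 9 mm. Origin: centre of the underside; z up.
- spacer: Black spacer ring, 50 mm outer and 36 mm inner diameter, 16 mm tall, about 45 g, lying flat on the bench. Origin: centre of its underside; z along its axis, up. It goes in first: its underside then is 24 mm above the bench.
- blue_blank: Blue glass blank, a solid disc 50 mm in diameter, 12 mm thick, about 60 g, lying flat on the bench. Origin: centre of its underside; z up. It goes in second: its underside then is 40 mm above the bench.
- retainer: Brass retaining ring, 50 mm outer and 36 mm inner diameter, 12 mm tall, about 95 g, lying flat on the bench. Origin: centre of its underside; z up. It goes in last: its underside then is 52 mm above the bench.
- amber_blank: Amber glass blank, same size as the blue one (50 mm diameter, 12 mm thick), a bystander lying on the bench. Origin: centre of its underside.
- green_blank: Green glass blank, same size as the blue one (50 mm diameter, 12 mm thick), a bystander lying on the bench. Origin: centre of its underside.
- slide_box: Closed white slide box, 92 x 102 x 34 mm (x, y, z), a bystander standing on the bench. Origin: centre of its underside.
Not all that is in view belongs to the job. There is more than one size of the retainer; the job needs the smallest.

How it is judged:
On the way, in this order (a step that is already met when the one before it is completed fails the run):
1. the black spacer lies centred and flat on the cell's seat, released (horizontal distance between spacer and cell below 0.012 m and z of spacer in the frame of cell between 0.02 and 0.028 m and angle between the z axis of spacer and the z axis of cell, either way round below 0.17 rad and contact force between spacer and the fingers below 0.1 N and linear speed of spacer below 0.03 m/s), for 0.2 s.
2. the blue blank lies centred and flat on the spacer in the cell, released (horizontal distance between each of spacer, blue_blank and cell below 0.012 m and z of spacer in the frame of cell between 0.02 and 0.028 m and angle between the z axis of each of spacer, blue_blank and the z axis of cell, either way round below 0.17 rad and z of blue_blank in the frame of cell between 0.036 and 0.044 m and contact force between blue_blank and the fingers below 0.1 N and linear speed of blue_blank below 0.03 m/s), for 0.2 s.
At the end, for the whole second after the job is handed in: In the cell, from the seat up, lie the black spacer, the blue blank and the brass retaining ring, each within 12 mm of the cell's axis, within 4 mm of its proper height (undersides 24, 40 and 52 mm above the bench) and within about 10 degrees of flat, released and at rest (all of step 2 and contact force between each of spacer, retainer and the fingers below 0.1 N and linear speed of each of spacer, retainer below 0.03 m/s and horizontal distance between retainer and cell below 0.012 m and z of retainer in the frame of cell between 0.048 and 0.056 m and angle between the z axis of retainer and the z axis of cell, either way round below 0.17 rad); the robot touches nothing.
It fails at once if the spacer, blue blank or brass ring is dropped (falls free from more than about 18 mm) ((contact force between spacer and the fingers below 0.05 N and linear speed of spacer above 0.6 m/s) or (contact force between blue_blank and the fingers below 0.05 N and linear speed of blue_blank above 0.6 m/s) or (contact force between retainer and the fingers below 0.05 N and linear speed of retainer above 0.6 m/s)).
It fails at once if the amber blank is moved by more than 25 mm (distance of amber_blank from where it was at the start of the episode above 0.025 m).
It fails at once if the green blank is moved by more than 25 mm (distance of green_blank from where it was at the start of the episode above 0.025 m).
It fails at once if the slide box is moved by more than 25 mm (distance of slide_box from where it was at the start of the episode above 0.025 m).
It also fails if it takes over 69 s, if anything falls off the work surface, if the arm or the gripper's body presses on something with over 40 N, if the wrist force passes 120 N, or if a joint passes its speed limit or range.

## Robot

A 6-joint arm with a two-finger parallel gripper is mounted at the origin on the work surface. World frame = base frame: x ahead of the robot, y to its left, z up, the work surface at z = 0. Lengths are in m, angles in rad, forces in N, time in s.
With the tool pointing down it reaches from about 0.35 to 0.8 m from the base axis. Payload 7.3 kg.
Tool frame: the origin (TCP) lies at the very end of the fingers, on their centre line; the grasp point (between the pads) lies 19 mm behind it (grasp_offset is the distance from the TCP to the grasp point, in m); y points along the fingers, z is the direction in which the jaws open and shut, and the axes are right-handed (so a half turn about y gives the same grasp; the last joint's range is limited). The gripper opens to 85 mm and grips with 20 to 120 N. Pads are 22 mm wide; open, the fingers measure 114 mm over their backs; the gripper's body (76 mm by 85 mm) begins 54 mm behind the grasp point. The pads swing forward as they close: fully open they stand 13 mm farther back than shut.
Start: joints at [1.114, 0.342, 1.524, -0, 1.275, -0.146], TCP at [0.161, 0.5, 0.198] pointing down, gripper open.
Joint ranges: [-2.53, 2.53], [-0.77, 2.02], [0.04, 2.7], [-1, 4.14], [0.28, 2.66], [-3.11, 3.11]. Speed limits (rad/s): [2.57, 2.57, 3.14, 3.14, 3.14, 3.14].

## Interface

Orientations are given as a rotation vector (axis times angle).
In Python, from bench import * gives the robot as it stands. The module is installed in compiled form; this text tells all that it offers.
- The arm moves only by the shell command python3 -m crank 'ROWS' [OPENING] [FORCE]. ROWS is a JSON object of lists of equal length, an entry for each row: "linear": the shift along the tool's x, y, z in cm, a list of three; "turn": the turn, a rotation vector about the tool's x, y, z in degrees, a list of three. In form: {"linear": [[tx, ty, tz], ...], "turn": [[rx, ry, rz], ...]}. A call has 1 to 20 rows; each row shifts and turns the commanded pose from where the row before left it, along the tool's axes as they then stand; what a row does not reach is not made up. A row lasts 1/8 s, in which the tool goes at most 62.5 mm and 10.7 degrees, less where a joint would pass 70% of its speed; a pose out of reach is approached as far as the arm can. A call with a gripper value outside its range is refused whole. OPENING is the opening, from 0 (shut) to 1 (fully open), set as the call begins (- or left out, the last holds). The fingers move at their own pace and stop on an object; FORCE is the grip in N (left out, the last holds). Time passes only in rows, so rows that do not move let the fingers close. It gives the time, the measured TCP pose, the force and the opening at its end, in the units of the state.
- sense(): the state, without advancing time (a new reading comes with each control period).
- grab_frame(name): name is "side" or "top"; returns a dict with "pixels" (420x560x3 uint8, blue, green, red), "z_map" (420x560 float32, m along the optical axis (not along the pixel's ray), 0 where there is no reading), "fx", "fy", "cx", "cy" (pixels), "k1" (the pictures are not rectified: a ray, as slopes to the right and down, at radius r is drawn at 1 + k1 r^2 times it, then the intrinsics apply), "extrinsics" (4x4, takes a point from camera to world coordinates). Camera axes: x right, y down, z forward; pixel columns grow to the right and rows downward; lengths in m; the calibration is good to about 2 mm. A picture is of the moment at which its call begins.
- finish_job(): hands the job in, once; it reports no verdict.
Trained networks look in the newest picture that a camera, given by its name, has taken for a name from the list of things; names that differ only in an ending like _2 or _b are one class to them, and where a whole thing is asked for, a point or a joint stands for the part that bears it (a point fixed in the world has none). Each returns a list of dicts, best first, with "conf" (0 to 1); they miss things now and then, are a little off and sometimes report something else, mostly with a low value. They report only what shows in the picture. A call takes as long as a camera call. They do not tell look-alikes from the thing itself.
- search_frame(camera, query): "bbox" ([left, top, width, height] in pixels, round what is visible of it).
- silhouettes(camera, query): "mask" (420x560 bool, what is visible of it) and "bbox" ([left, top, width, height] in pixels, round what is visible of it).
The state is a dict: "time_s": time; "joint_pos": joint angles; "joint_vel": joint speeds; "tau": joint torques, N m; "eef_pos": TCP position; "ee_rot": TCP orientation; "wrist_force": force on the tool from outside, world axes, zero at the start; "torque": the same for the moment, N m; "width": finger opening in m.
Only numpy, scipy, OpenCV 4.12 (cv2) and the standard library are available. Lean on these libraries where they do the work, as an engineer would, in place of code of your own. Each camera call takes 0.05 s, during which the arm holds its last target.

## Working session

There is one attempt and no reset: what is moved stays moved. The work goes in short steps, Python scripts to look and compute and a shell command to move; the robot and the scene stay as the last step left them, time stands still between calls to the robot, and variables do not carry over. Pictures are saved under pics/ and viewed, and the job is handed in when it is done.

```bash
mkdir -p pics; ls; cat > h.py <<'E'
from bench import *
import numpy as np, cv2
def world(f,u,v,z=None):
    """pixel->world using depth (undistorted)"""
    K=np.array([[f['fx'],0,f['cx']],[0,f['fy'],f['cy']],[0,0,1.]])
    p=cv2.undistortPoints(np.array([[[u,v]]],float),K,np.array([f['k1'],0,0,0.]) )[0,0]
    return p
def ray_pts(f,us,vs):
    K=np.array([[f['fx'],0,f['cx']],[0,f['fy'],f['cy']],[0,0,1.]])
    pts=np.stack([us,vs],-1).astype(float).reshape(-1,1,2)
    return cv2.undistortPoints(pts,K,np.array([f['k1'],0,0,0.])).reshape(-1,2)
def cloud(f,mask):
    v,u=np.nonzero(mask&(f['z_map']>0)); s=ray_pts(f,u,v); z=f['z_map'][v,u]
    P=np.c_[s*z[:,None],z]; E=np.array(f['extrinsics'])
    return P@E[:3,:3].T+E[:3,3]
def onplane(f,us,vs,z):
    s=ray_pts(f,np.atleast_1d(us),np.atleast_1d(vs)); E=np.array(f['extrinsics'])
    d=np.c_[s,np.ones(len(s))]@E[:3,:3].T; o=E[:3,3]
    return o+d*((z-o[2])/d[:,2])[:,None]
E
python3 - <<'E'
from h import *
for c in ['top','side']:
    f=grab_frame(c); cv2.imwrite(f'pics/{c}0.png',f['pixels']); print(c,np.round(f['extrinsics'],3).tolist(),f['fx'],f['k1'])
    for q in ['cell','spacer','blue_blank','retainer','amber_blank','green_blank','slide_box']:
        for d in silhouettes(c,q)[:4]:
            P=cloud(f,d['mask']); print(q,round(d['conf'],2),np.round(d['bbox']).tolist(),d['mask'].sum(), np.round(np.median(P,0),3).tolist(),np.round(np.percentile(P,2,axis=0),3).tolist(),np.round(np.percentile(P,98,axis=0),3).tolist())
s=sense();print(s)
E
```

```text
pics
top [[0.001, -0.98, 0.198, 0.362], [-1.0, -0.001, -0.002, -0.021], [0.002, -0.198, -0.98, 1.095], [0.0, 0.0, 0.0, 1.0]] 470.8012165284596 -0.09963654899193645
cell 0.95 [264.0, 193.0, 42.0, 51.0] 1397 [0.567, -0.04, 0.011] [0.523, -0.083, 0.003] [0.614, 0.004, 0.059]
cell 0.65 [119.0, 231.0, 20.0, 19.0] 382 [0.519, 0.326, 0.012] [0.496, 0.304, 0.002] [0.542, 0.35, 0.016]
spacer 0.69 [116.0, 230.0, 22.0, 19.0] 364 [0.517, 0.327, 0.012] [0.496, 0.304, 0.002] [0.54, 0.35, 0.016]
blue_blank 0.82 [177.0, 264.0, 18.0, 23.0] 374 [0.438, 0.187, 0.012] [0.415, 0.164, 0.006] [0.459, 0.209, 0.017]
blue_blank 0.45 [263.0, 201.0, 42.0, 45.0] 1351 [0.565, -0.04, 0.012] [0.522, -0.083, 0.006] [0.611, 0.004, 0.058]
retainer 0.92 [214.0, 200.0, 31.0, 32.0] 463 [0.578, 0.091, 0.016] [0.542, 0.056, -0.002] [0.611, 0.124, 0.022]
retainer 0.66 [182.0, 146.0, 30.0, 29.0] 420 [0.718, 0.164, 0.016] [0.68, 0.133, -0.003] [0.746, 0.2, 0.021]
retainer 0.5 [174.0, 194.0, 20.0, 18.0] 224 [0.609, 0.2, 0.011] [0.587, 0.175, -0.002] [0.632, 0.222, 0.016]
amber_blank 0.64 [341.0, 267.0, 20.0, 21.0] 359 [0.434, 
[... 1528 characters left out ...]
4, 0.001] [0.542, -0.316, 0.035]
{'time_s': 0.8, 'joint_pos': array([ 1.11401026e+00,  3.41974737e-01,  1.52409807e+00,  2.99581349e-06,
        1.27542364e+00, -1.45991288e-01]), 'joint_vel': array([-1.14616366e-03, -3.76805876e-04, -4.52466520e-05, -8.93491828e-04,
       -3.89052763e-04, -4.14678023e-04]), 'tau': array([-1.12958085e-03, -4.33528018e+01, -2.46266645e+01, -2.91861033e-04,
        2.41381520e-05, -4.58633707e-06]), 'eef_pos': array([0.16053336, 0.49986993, 0.1984353 ]), 'ee_rot': array([-1.55690538,  0.2438973 , -0.24393799]), 'wrist_force': array([-0.22976471,  0.08421124,  0.49183447]), 'torque': array([-0.02812815, -0.0436244 ,  0.00971046]), 'width': 0.08546032301437832}
```

View pics/top0.png

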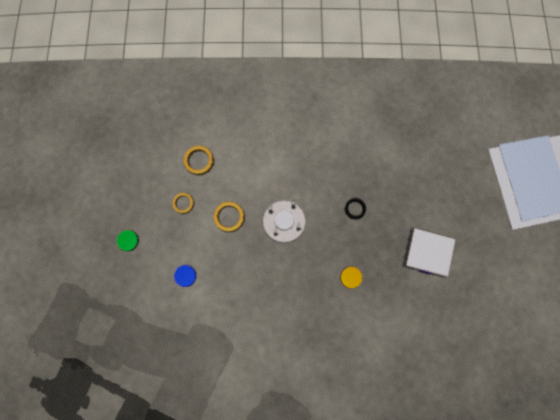

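View pics/side0.png

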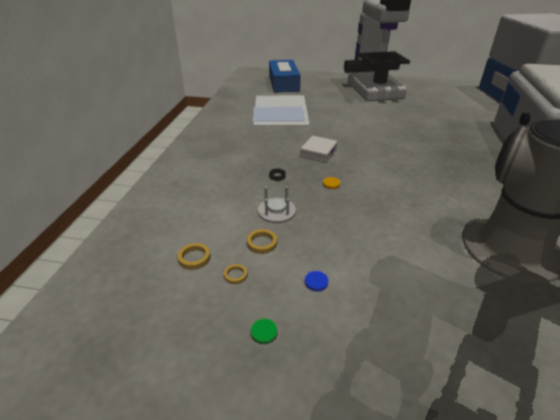

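```bash
python3 - <<'E'
import cv2,numpy as np
a=cv2.imread('pics/top0.png')[130:300,100:370]; a=cv2.resize(a,None,fx=2.9,fy=2.9,interpolation=cv2.INTER_CUBIC); cv2.imwrite('pics/topcrop.png',a)
E
```

```text
(no output)
```

View pics/topcrop.png

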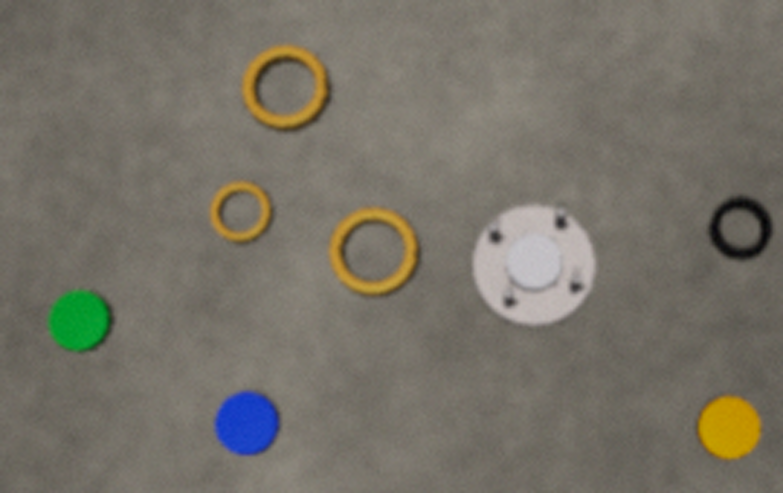

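```bash
cat > loc.py <<'E'
from h import *
def comp(f,lo,hi,box):
    hsv=cv2.cvtColor(f['pixels'],cv2.COLOR_BGR2HSV); m=cv2.inRange(hsv,lo,hi)
    o=np.zeros_like(m); l,t,w,h=box; o[t:t+h,l:l+w]=m[t:t+h,l:l+w]; return o
def circ(f,m,h):
    c=max(cv2.findContours(m,cv2.RETR_EXTERNAL,cv2.CHAIN_APPROX_NONE)[0],key=cv2.contourArea)
    p=onplane(f,c[:,0,0],c[:,0,1],h)[:,:2]
    (x,y),r=cv2.minEnclosingCircle(p.astype(np.float32)); e=cv2.fitEllipse(p.astype(np.float32)*1000)
    return np.round([e[0][0],e[0][1],e[1][0],e[1][1]],1)
E
python3 - <<'E'
from loc import *
T=grab_frame('top');S=grab_frame('side')
Y=((10,120,70),(30,255,255));B=((105,120,50),(130,255,255));K=((0,0,0),(180,255,45))
for n,f,c,b,h in [('blue',T,B,(165,255,40,40),12),('blue',S,B,(295,260,45,40),12),('ret',T,Y,(165,188,35,32),12),('ret',S,Y,(215,260,40,28),12),
  ('R2',T,Y,(207,190,45,50),16),('R3',T,Y,(175,138,45,45),16),('spacer',T,K,(338,192,35,35),16),('spacer',S,K,(262,163,30,22),16),('amber',T,Y,(330,258,45,40),12)]:
    m=comp(f,*c,b); print(n,circ(f,m,h/1000),m.sum()//255)
for n,f,b in [('top',T,(255,190,60,60)),('side',S,(250,175,55,55))]:
    l,t,w,h=b; a=f['pixels'][t:t+h,l:l+w]; cv2.imwrite(f'pics/cell_{n}.png',cv2.resize(a,None,fx=10,fy=10,interpolation=cv2.INTER_CUBIC))
a=T['pixels'][185:235,335:375];
from scipy.spatial.transform import Rotation as R
print(R.from_rotvec(sense()['ee_rot']).as_matrix().round(3))
E
```

```text
blue [437.1 188.2  48.4  48.9] 379
blue [437.5 193.7  46.8  53.4] 370
ret [608.9 199.4  47.5  48.9] 186
ret [608.7 205.2  47.3  52.1] 219
R2 [575.3  89.5  69.3  70.9] 386
R3 [713.9 166.   69.   71.3] 366
spacer [ 594.5 -207.6   46.1   48.3] 165
spacer [ 594.4 -195.2   44.1   54.9] 103
amber [ 434.3 -194.1   49.6   50.5] 401
[[ 0.952  0.     0.306]
 [-0.306  0.     0.952]
 [ 0.    -1.     0.   ]]
```

View pics/cell_top.png

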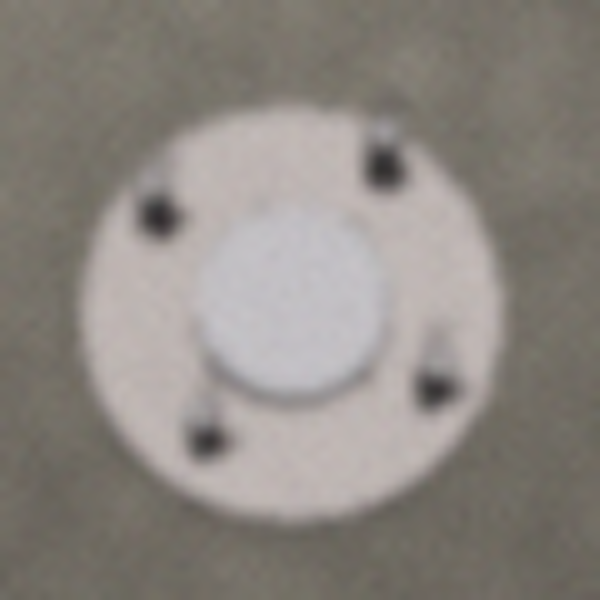

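View pics/cell_side.png

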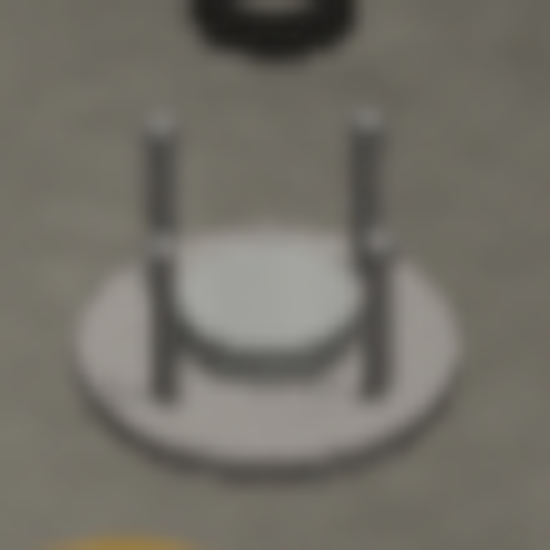

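```bash
python3 - <<'E'
from loc import *
T=grab_frame('top')
for z in (.01,.02):
    p=onplane(T,np.array([270.9,293.4,298.7,275.5])-.5+.05,np.array([211.5,206.8,228.8,233.9])-.45,z)[:,:2]*1000
    print(z,p.round(1).tolist(),p.mean(0)); q=np.roll(p,-1,0)-p; print(np.degrees(np.arctan2(q[:,1],q[:,0])).round(1),np.linalg.norm(q,axis=1).round(1))
g=cv2.cvtColor(T['pixels'],cv2.COLOR_BGR2GRAY)
m=np.zeros_like(g); m[185:255,255:315]=(g[185:255,255:315]>140)*255
print('foot',circ(T,m,.01))
th=np.linspace(0,2*np.pi,400)
# seat ellipse: pixels centre (290,300) crop
s=onplane(T,[255+29.0-.45],[190+30.2-.45],.024)*1000; print('seat',s)
f=grab_frame('side')
g=cv2.cvtColor(f['pixels'],cv2.COLOR_BGR2GRAY)
tp=np.array([[162,125],[368,118],[380,240],[162,245]])/10+np.array([250,175])-.45
p=onplane(f,tp[:,0],tp[:,1],.06)[:,:2]*1000;print('sidetops',p.round(1).tolist(),p.mean(0)); q=np.roll(p,-1,0)-p; print(np.degrees(np.arctan2(q[:,1],q[:,0])).round(1),np.linalg.norm(q,axis=1).round(1))
E
```

```text
0.01 [[589.0, -8.7], [600.4, -61.7], [547.8, -73.8], [535.7, -19.6]] [568.22457328 -40.94773755]
[ -77.9 -167.1  102.6   11.6] [54.3 54.  55.6 54.5]
0.02 [[586.9, -8.8], [598.2, -61.4], [546.1, -73.3], [534.1, -19.6]] [566.32918137 -40.7660542 ]
[ -77.9 -167.1  102.6   11.6] [53.8 53.5 55.1 54. ]
foot [565.4 -39.2  94.9  97.4]
seat [[565.55974621 -39.23924144  24.        ]]
sidetops [[597.7, -58.3], [545.9, -71.3], [533.8, -18.0], [586.5, -5.9]] [565.97145292 -38.37500847]
[-165.9  102.7   12.9  -77.9] [53.5 54.7 54.1 53.5]
```

```bash
cat > go.py <<'E'
import sys
from h import *
from scipy.spatial.transform import Rotation as R
def go(x,y,z):
    s=sense(); M=R.from_rotvec(s['ee_rot']).as_matrix(); d=M.T@(np.array([x,y,z])-s['eef_pos'])*100
    yaw=np.degrees(np.arctan2(M[1,2],M[0,2]))
    print('t',round(s['time_s'],2),'pos',(s['eef_pos']*1000).round(1),'yaw',yaw.round(2),'tilt',M[2].round(3),'w',round(s['width']*1000,1),'F',s['wrist_force'].round(1),'delta cm',d.round(2),'len',np.linalg.norm(d).round(1))
if len(sys.argv)>3: go(*[float(a)/1000 for a in sys.argv[1:4]])
E
python3 -m crank '{"linear":[[0,0,0],[0,0,0],[0,0,0],[0,0,0],[0,0,0],[0,0,0],[0,0,0]],"turn":[[0,9.9,0],[0,9.9,0],[0,9.9,0],[0,9.9,0],[0,9.9,0],[0,9.9,0],[0,0,0]]}'; python3 go.py 594.7 -206 110
```

```text
time_s: 1.88
eef_pos: [0.1605, 0.4999, 0.1984]
ee_rot: [-1.307, 1.042, -1.042]
wrist_force: [-0.1, -0.1, 0.6]
width: 0.0854
t 1.88 pos [160.5 499.9 198.4] yaw 12.88 tilt [-0. -1.  0.] w 85.4 F [-0.1 -0.1  0.6] delta cm [78.49  8.84 26.59] len 83.3
```

```bash
python3 -m crank '{"linear":[[4.9,0.55,1.66],[4.9,0.55,1.66],[4.9,0.55,1.66],[4.9,0.55,1.66],[4.9,0.55,1.66],[4.9,0.55,1.66],[4.9,0.55,1.66],[4.9,0.55,1.66],[4.9,0.55,1.66],[4.9,0.55,1.66],[4.9,0.55,1.66],[4.9,0.55,1.66],[4.9,0.55,1.66],[4.9,0.55,1.66],[4.9,0.55,1.66],[4.9,0.55,1.66],[0,0,0],[0,0,0]],"turn":[[0,0,0],[0,0,0],[0,0,0],[0,0,0],[0,0,0],[0,0,0],[0,0,0],[0,0,0],[0,0,0],[0,0,0],[0,0,0],[0,0,0],[0,0,0],[0,0,0],[0,0,0],[0,0,0],[0,0,0],[0,0,0]]}'; python3 go.py 594.7 -206 20
python3 - <<'E'
from loc import *
f=grab_frame('side'); a=f['pixels'][110:220,200:340]; cv2.imwrite('pics/s1.png',cv2.resize(a,None,fx=5.5,fy=5.5,interpolation=cv2.INTER_CUBIC))
P=cloud(f,np.ones((420,560),bool)); k=(abs(P[:,0]-.595)<.1)&(abs(P[:,1]+.206)<.06)&(P[:,2]>.03)&(P[:,2]<.2); P=P[k]
for z in np.arange(.08,.15,.005):
    q=P[(P[:,2]>=z)&(P[:,2]<z+.005)]
    if len(q): print(round(z,3),len(q),q.min(0).round(3),q.max(0).round(3))
E
```

```text
time_s: 4.12
eef_pos: [0.5927, -0.2055, 0.1099]
ee_rot: [-1.307, 1.043, -1.041]
wrist_force: [-0.2, 0.3, -0.0]
width: 0.0856
t 4.12 pos [ 592.7 -205.5  109.9] yaw 12.91 tilt [-0.001 -1.    -0.001] w 85.6 F [-0.2  0.3 -0. ] delta cm [0.11 8.99 0.19] len 9.0
```

View pics/s1.png

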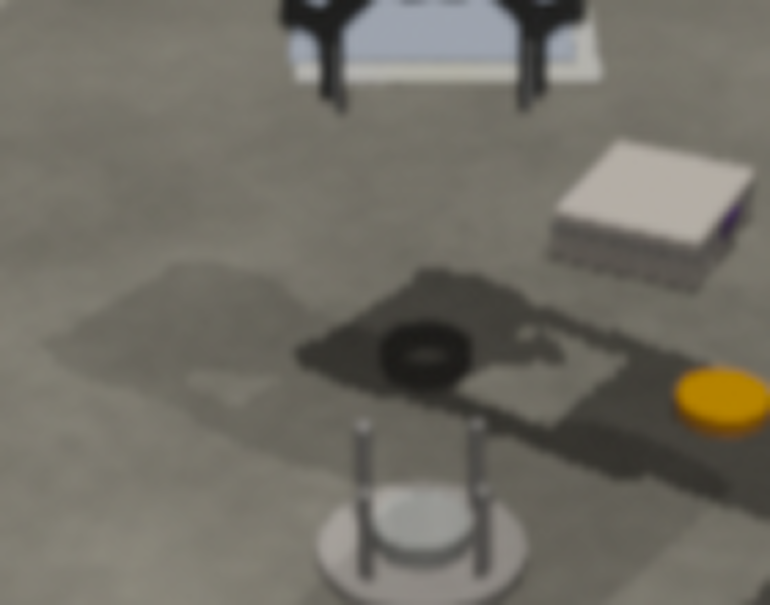

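```bash
cat > tipz.py <<'E'
from h import *
f=grab_frame('side'); 
def proj(P):
    E=np.linalg.inv(np.array(f['extrinsics'])); K=np.array([[f['fx'],0,f['cx']],[0,f['fy'],f['cy']],[0,0,1.]])
    return cv2.projectPoints(np.array(P,float).reshape(-1,1,3),cv2.Rodrigues(E[:3,:3])[0],E[:3,3],K,np.array([f['k1'],0,0,0.]))[0].reshape(-1,2)
E
python3 - <<'E'
from tipz import *
for z in (.1,.11,.115,.12,.125):
    p=proj([[.6346,-.1959,z],[.5508,-.2151,z]]); print(z,p.round(1).tolist(),((p-[200,110])*5.5).round().tolist())
E
```

```text
0.1 [[262.9, 147.3], [293.3, 146.7]] [[346.0, 205.0], [513.0, 202.0]]
0.11 [[262.8, 144.1], [293.4, 143.6]] [[346.0, 188.0], [514.0, 185.0]]
0.115 [[262.8, 142.5], [293.4, 142.0]] [[345.0, 179.0], [514.0, 176.0]]
0.12 [[262.8, 140.9], [293.5, 140.4]] [[345.0, 170.0], [514.0, 167.0]]
0.125 [[262.7, 139.3], [293.5, 138.7]] [[345.0, 161.0], [514.0, 158.0]]
```

```bash
python3 - <<'E'
from tipz import *
for n in ['side']:
    for r in range(108,146,3): 
        print(r,f['z_map'][r,[258,260,261,262,263,266]].round(3), )
m=np.zeros((420,560),bool); m[100:140,250:305]=1
P=cloud(f,m); P=P[P[:,2]>.05]; 
for z in np.arange(.08,.3,.01):
    q=P[(P[:,2]>=z)&(P[:,2]<z+.01)]
    if len(q): print(round(z,3),len(q),q.min(0).round(3),q.max(0).round(3))
f=grab_frame('top'); cv2.imwrite('pics/t1.png',cv2.resize(f['pixels'][150:290,260:460],None,fx=4,fy=4,interpolation=cv2.INTER_CUBIC))
E
```

```text
108 [1.574 1.025 1.019 1.007 1.002 0.991]
111 [1.019 1.007 1.006 1.001 1.002 0.997]
114 [1.01  1.011 1.008 1.007 1.01  1.518]
117 [1.012 1.011 1.015 1.022 1.494 1.492]
120 [1.027 1.02  1.021 1.025 1.473 1.475]
123 [1.029 1.025 1.025 1.025 1.452 1.452]
126 [1.034 1.033 1.031 1.028 1.43  1.436]
129 [1.411 1.411 1.035 1.04  1.41  1.415]
132 [1.387 1.392 1.391 1.39  1.387 1.394]
135 [1.376 1.379 1.372 1.376 1.376 1.374]
138 [1.351 1.353 1.356 1.358 1.35  1.349]
141 [1.338 1.33  1.333 1.335 1.333 1.336]
144 [1.317 1.317 1.322 1.319 1.322 1.315]
0.15 7 [ 0.543 -0.206  0.156] [ 0.636 -0.185  0.16 ]
0.16 32 [ 0.536 -0.212  0.161] [ 0.645 -0.18   0.17 ]
0.17 36 [ 0.536 -0.213  0.17 ] [ 0.644 -0.18   0.18 ]
0.18 39 [ 0.536 -0.218  0.18 ] [ 0.644 -0.18   0.189]
0.19 41 [ 0.529 -0.22   0.191] [ 0.651 -0.179  0.2  ]
0.2 101 [ 0.524 -0.222  0.2  ] [ 0.66  -0.171  0.21 ]
0.21 110 [ 0.524 -0.228  0.21 ] [ 0.66  -0.172  0.22 ]
0.22 158 [ 0.524 -0.225  0.22 ] [ 0.662 -0.174  0.23 ]
0.23 123 [ 0.524 -0.21   0.231] [ 0.659 -0.174  0.24 ]
0.24 72 [ 0.524 -0.207  0.24 ] [ 0.656 -0.173  0.248]
```

View pics/t1.png

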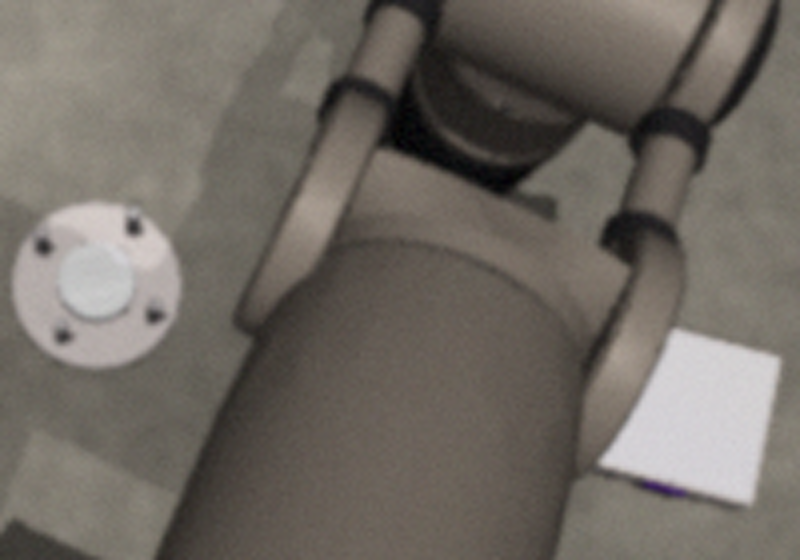

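```bash
python3 -m crank '{"linear":[[0,0,0],[0,0,0],[0,0,0],[0,0,0],[0,0,0],[0,0,0]],"turn":[[0,0,0],[0,0,0],[0,0,0],[0,0,0],[0,0,0],[0,0,0]]}' 0.59 20; python3 go.py 594.7 -206 20
python3 - <<'E'
from tipz import *
a=f['pixels'][80:170,220:340]; cv2.imwrite('pics/s2.png',cv2.resize(a,None,fx=6.5,fy=6.5,interpolation=cv2.INTER_CUBIC))
m=np.zeros((420,560),bool); m[60:150,240:315]=1
P=cloud(f,m); P=P[(P[:,2]>.05)&(P[:,1]>-.3)]; 
for z in np.arange(.08,.36,.01):
    q=P[(P[:,2]>=z)&(P[:,2]<z+.01)]
    if len(q): print(round(z,3),len(q),q.min(0).round(3),q.max(0).round(3))
E
```

```text
time_s: 5.08
eef_pos: [0.5931, -0.2059, 0.1103]
ee_rot: [-1.306, 1.043, -1.043]
wrist_force: [-0.7, 0.1, -0.7]
width: 0.0503
t 5.08 pos [ 593.1 -205.9  110.3] yaw 12.79 tilt [-0. -1. -0.] w 50.3 F [-0.7  0.1 -0.7] delta cm [0.05 9.03 0.15] len 9.0
0.14 5 [ 0.561 -0.205  0.146] [ 0.621 -0.188  0.15 ]
0.15 29 [ 0.554 -0.206  0.151] [ 0.629 -0.186  0.16 ]
0.16 37 [ 0.554 -0.208  0.16 ] [ 0.629 -0.184  0.17 ]
0.17 35 [ 0.554 -0.21   0.171] [ 0.628 -0.184  0.18 ]
0.18 37 [ 0.547 -0.212  0.181] [ 0.635 -0.183  0.19 ]
0.19 95 [ 0.536 -0.224  0.19 ] [ 0.645 -0.178  0.2  ]
0.2 85 [ 0.531 -0.224  0.2  ] [ 0.648 -0.179  0.21 ]
0.21 100 [ 0.532 -0.223  0.211] [ 0.65  -0.177  0.22 ]
0.22 122 [ 0.529 -0.228  0.22 ] [ 0.652 -0.176  0.23 ]
0.23 155 [ 0.525 -0.214  0.23 ] [ 0.654 -0.177  0.24 ]
0.24 220 [ 0.525 -0.227  0.24 ] [ 0.658 -0.174  0.25 ]
0.25 134 [ 0.539 -0.221  0.25 ] [ 0.64  -0.184  0.26 ]
0.26 50 [ 0.554 -0.208  0.26 ] [ 0.627 -0.172  0.27 ]
0.27 101 [ 0.555 -0.202  0.27 ] [ 0.626 -0.166  0.28 ]
0.28 122 [ 0.555 -0.197  0.28 ] [ 0.626 -0.163  0.29 ]
0.29 115 [ 0.555 -0.208  0.29 ] [ 0.625 -0.164  0.3  ]
0.3 124 [ 0.555 -0.209  0.3  ] [ 0.625 -0.165  0.31 ]
0.31 152 [ 0.555 -0.224  0.31 ] [ 0.628 -0.164  0.32 ]
0.32 76 [ 0.557 -0.201  0.32 ] [ 0.62  -0.168  0.33 ]
0.33 142 [ 0.553 -0.215  0.33 ] [ 0.627 -0.163  0.34 ]
0.34 105 [ 0.555 -0.204  0.34 ] [ 0.627 -0.162  0.35 ]
0.35 7 [ 0.569 -0.169  0.35 ] [ 0.595 -0.164  0.351]
```

View pics/s2.png

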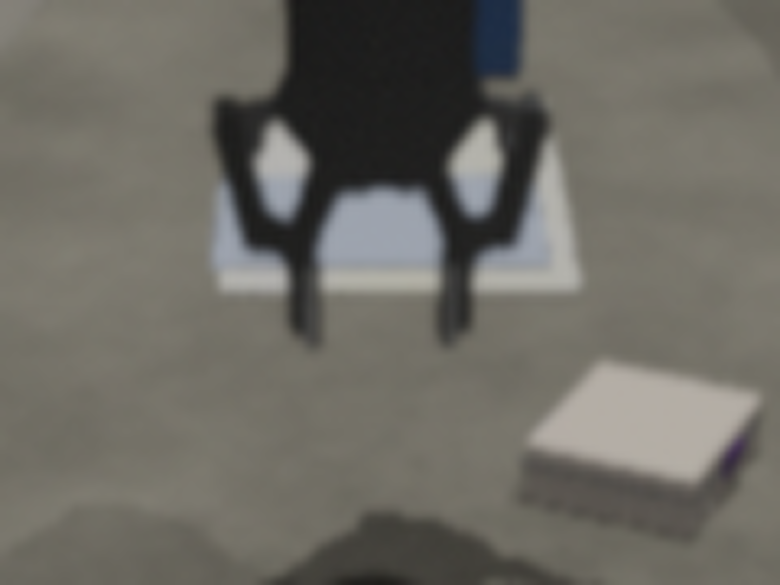

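```bash
python3 -m crank '{"linear":[[0.03,1,0.05],[0.02,1,0.05],[0,1,0.05],[0,1,0],[0,1,0],[0,1,0],[0,0.5,0],[0,0,0],[0,0,0]],"turn":[[0,0,0],[0,0,0],[0,0,0],[0,0,0],[0,0,0],[0,0,0],[0,0,0],[0,0,0],[0,0,0]]}' 1 20; python3 go.py 594.7 -206 20
python3 - <<'E'
from tipz import *
a=f['pixels'][110:200,220:340]; cv2.imwrite('pics/s3.png',cv2.resize(a,None,fx=6.5,fy=6.5,interpolation=cv2.INTER_CUBIC))
m=np.zeros((420,560),bool); m[60:180,240:315]=1
P=cloud(f,m); P=P[(P[:,2]>.05)&(P[:,1]>-.25)&(P[:,1]<-.15)]; 
for z in np.arange(.04,.18,.01):
    q=P[(P[:,2]>=z)&(P[:,2]<z+.01)]
    if len(q): print(round(z,3),len(q),q.min(0).round(3),q.max(0).round(3))
E
```

```text
time_s: 6.25
eef_pos: [0.595, -0.2062, 0.0458]
ee_rot: [-1.306, 1.042, -1.044]
wrist_force: [-0.3, -0.6, 0.8]
width: 0.0851
t 6.25 pos [ 595.  -206.2   45.8] yaw 12.79 tilt [ 0.    -1.     0.001] w 85.1 F [-0.3 -0.6  0.8] delta cm [-0.02  2.58 -0.03] len 2.6
0.09 16 [ 0.54  -0.212  0.092] [ 0.644 -0.181  0.1  ]
0.1 30 [ 0.539 -0.212  0.1  ] [ 0.647 -0.182  0.11 ]
0.11 35 [ 0.539 -0.212  0.11 ] [ 0.647 -0.181  0.12 ]
0.12 33 [ 0.538 -0.214  0.121] [ 0.645 -0.181  0.13 ]
0.13 55 [ 0.521 -0.215  0.131] [ 0.661 -0.178  0.14 ]
0.14 104 [ 0.521 -0.23   0.14 ] [ 0.667 -0.176  0.15 ]
0.15 151 [ 0.521 -0.232  0.15 ] [ 0.667 -0.177  0.16 ]
0.16 120 [ 0.521 -0.229  0.16 ] [ 0.66  -0.177  0.17 ]
0.17 135 [ 0.525 -0.214  0.17 ] [ 0.659 -0.178  0.18 ]
```

View pics/s3.png

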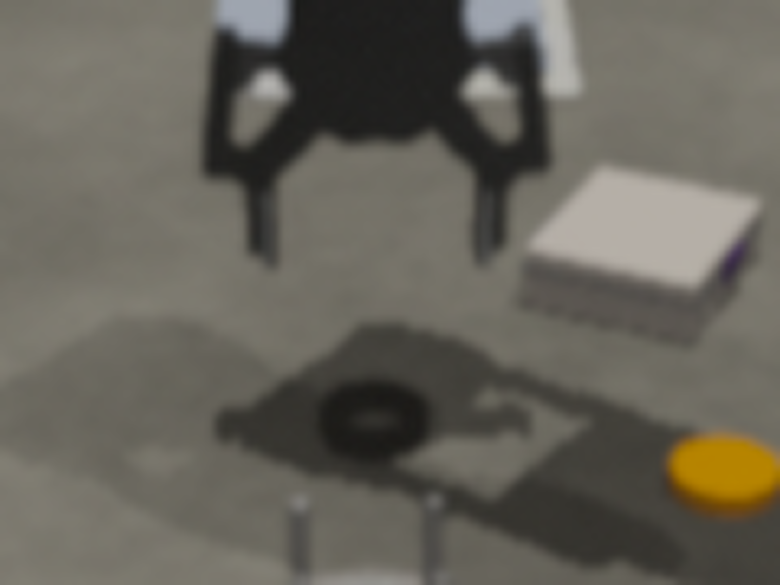

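```bash
python3 -m crank '{"linear":[[0,1,0],[0,1,0],[0,1,0],[0,1,0],[0,1,0],[0,0.5,0],[0,0,0],[0,0,0]],"turn":[[0,0,0],[0,0,0],[0,0,0],[0,0,0],[0,0,0],[0,0,0],[0,0,0],[0,0,0]]}'; python3 go.py 594.7 -206 20
cat > tip.py <<'E'
import sys
from tipz import *
n=sys.argv[1]; l,t,w,h=map(int,sys.argv[2:6]); k=780/w
a=f['pixels'][t:t+h,l:l+w]; cv2.imwrite(f'pics/{n}.png',cv2.resize(a,None,fx=k,fy=k,interpolation=cv2.INTER_CUBIC))
p=sense()['eef_pos']; P=cloud(f,np.ones((420,560),bool)); P=P[(abs(P[:,1]-p[1]-.01)<.05)&(abs(P[:,0]-p[0])<.075)&(P[:,2]>.004)]
for z in np.arange(.0,.12,.01):
    q=P[(P[:,2]>=z)&(P[:,2]<z+.01)]
    if len(q): print(round(z,3),len(q),q.min(0).round(3),q.max(0).round(3))
E
python3 tip.py s4 220 120 120 90
```

```text
time_s: 7.3
eef_pos: [0.595, -0.2061, -0.0092]
ee_rot: [-1.306, 1.043, -1.044]
wrist_force: [0.5, 0.6, -0.4]
width: 0.0854
t 7.3 pos [ 595.  -206.1   -9.2] yaw 12.79 tilt [ 0.    -1.     0.001] w 85.4 F [ 0.5  0.6 -0.4] delta cm [-0.02 -2.92 -0.03] len 2.9
0.0 47 [ 0.572 -0.228  0.004] [ 0.619 -0.182  0.01 ]
0.01 85 [ 0.572 -0.232  0.01 ] [ 0.621 -0.182  0.018]
0.03 3 [ 0.554 -0.219  0.038] [ 0.64  -0.184  0.04 ]
0.04 27 [ 0.538 -0.223  0.04 ] [ 0.645 -0.181  0.05 ]
0.05 28 [ 0.538 -0.225  0.05 ] [ 0.645 -0.182  0.059]
0.06 31 [ 0.538 -0.214  0.06 ] [ 0.648 -0.182  0.07 ]
0.07 28 [ 0.531 -0.214  0.07 ] [ 0.656 -0.18   0.08 ]
0.08 95 [ 0.521 -0.226  0.08 ] [ 0.663 -0.176  0.09 ]
0.09 101 [ 0.522 -0.228  0.09 ] [ 0.662 -0.175  0.1  ]
0.1 131 [ 0.522 -0.224  0.1  ] [ 0.666 -0.175  0.11 ]
0.11 97 [ 0.523 -0.211  0.11 ] [ 0.659 -0.174  0.12 ]
```

View pics/s4.png

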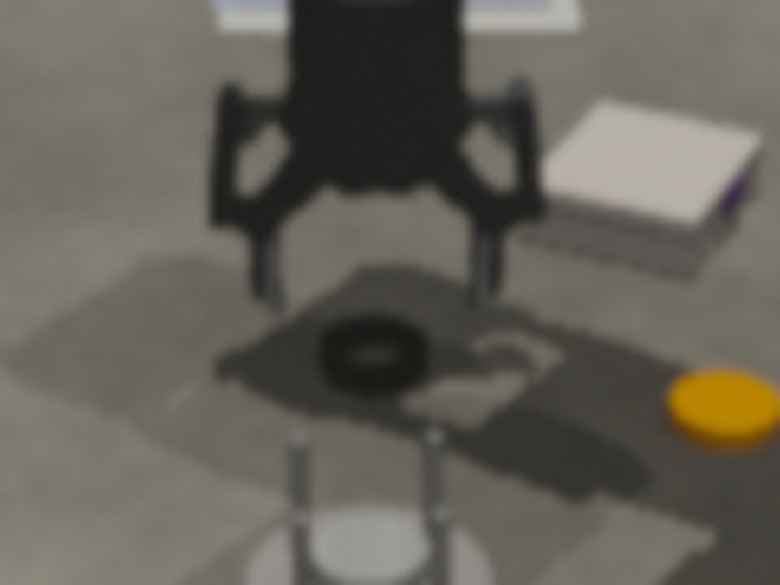

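```bash
python3 -m crank '{"linear":[[0,0.8,0],[0,0.8,0],[0,0.6,0],[0,0,0]],"turn":[[0,0,0],[0,0,0],[0,0,0],[0,0,0]]}';python3 -m crank '{"linear":[[0,0,0],[0,0,0],[0,0,0],[0,0,0],[0,0,0],[0,0,0]],"turn":[[0,0,0],[0,0,0],[0,0,0],[0,0,0],[0,0,0],[0,0,0]]}' 0.4 30; 
python3 tip.py s5 220 120 120 90
```

```text
time_s: 7.85
eef_pos: [0.5942, -0.2058, -0.0325]
ee_rot: [-1.307, 1.044, -1.042]
wrist_force: [-0.9, 0.0, -0.0]
width: 0.0852
time_s: 8.6
eef_pos: [0.595, -0.2061, -0.0309]
ee_rot: [-1.306, 1.042, -1.044]
wrist_force: [-1.3, 0.9, 5.9]
width: 0.0491
0.0 54 [ 0.562 -0.229  0.004] [ 0.62  -0.181  0.01 ]
0.01 117 [ 0.557 -0.23   0.01 ] [ 0.629 -0.182  0.02 ]
0.02 27 [ 0.558 -0.21   0.02 ] [ 0.629 -0.187  0.029]
0.03 28 [ 0.558 -0.209  0.03 ] [ 0.629 -0.186  0.04 ]
0.04 37 [ 0.549 -0.217  0.04 ] [ 0.641 -0.182  0.05 ]
0.05 85 [ 0.538 -0.221  0.05 ] [ 0.647 -0.18   0.06 ]
0.06 66 [ 0.535 -0.223  0.06 ] [ 0.649 -0.18   0.07 ]
0.07 92 [ 0.532 -0.227  0.07 ] [ 0.652 -0.179  0.08 ]
0.08 90 [ 0.53  -0.211  0.08 ] [ 0.654 -0.179  0.09 ]
0.09 124 [ 0.527 -0.213  0.09 ] [ 0.655 -0.177  0.1  ]
0.1 199 [ 0.528 -0.23   0.1  ] [ 0.66  -0.175  0.11 ]
0.11 84 [ 0.553 -0.219  0.11 ] [ 0.637 -0.182  0.12 ]
```

View pics/s5.png

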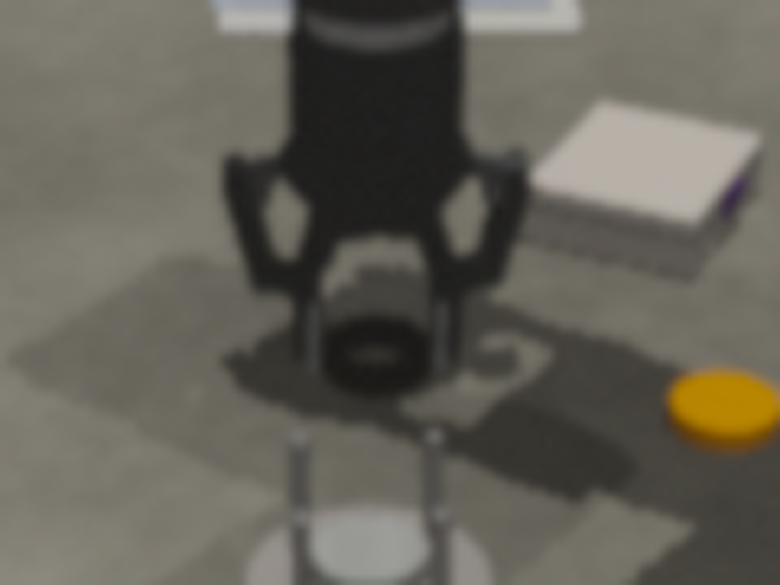

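```bash
python3 -m crank '{"linear":[[0,-0.3,0],[0,-1,0],[0,-2,0],[0,-2.5,0],[0,-2.5,0],[0,-2.2,0],[0,0,0]],"turn":[[0,0,0],[0,0,0],[0,0,0],[0,0,0],[0,0,0],[0,0,0],[0,0,0]]}' - 40;
python3 go.py 565.7 -39 74; python3 tip.py s6 220 100 120 90
```

```text
time_s: 9.52
eef_pos: [0.5959, -0.2066, 0.0755]
ee_rot: [-1.306, 1.039, -1.046]
wrist_force: [0.0, -0.9, -0.9]
width: 0.0486
t 9.53 pos [ 595.9 -206.6   75.5] yaw 12.8 tilt [ 0.003 -1.     0.003] w 48.6 F [ 0.  -0.9 -0.9] delta cm [-17.01   0.11   0.76] len 17.0
0.1 35 [ 0.572 -0.228  0.104] [ 0.617 -0.183  0.11 ]
0.11 122 [ 0.559 -0.228  0.11 ] [ 0.628 -0.182  0.12 ]
```

View pics/s6.png

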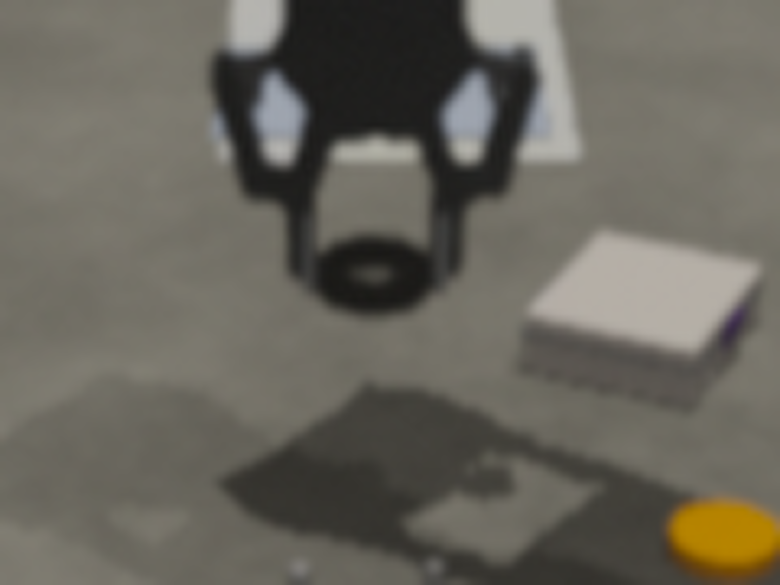

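```bash
python3 -m crank '{"linear":[[-1.5,0,0.08],[-2.5,0,0.1],[-3,0,0.15],[-3,0,0.15],[-3,0,0.15],[-2.5,0,0.1],[-1.5,0,0.04],[0,0,0],[0,0,0]],"turn":[[0,0,0],[0,0,0],[0,0,0],[0,0,0],[0,0,0],[0,0,0],[0,0,0],[0,0,0],[0,0,0]]}';
python3 go.py 565.7 -39 -7; python3 tip.py s7 210 125 130 100
```

```text
time_s: 10.7
eef_pos: [0.5647, -0.0389, 0.0733]
ee_rot: [-1.307, 1.043, -1.043]
wrist_force: [0.6, 0.2, -1.2]
width: 0.0485
t 10.7 pos [564.7 -38.9  73.3] yaw 12.79 tilt [ 0. -1.  0.] w 48.5 F [ 0.6  0.2 -1.2] delta cm [0.03 8.03 0.09] len 8.0
0.0 365 [ 0.516 -0.079  0.004] [0.616 0.013 0.01 ]
0.01 109 [ 0.518 -0.076  0.01 ] [0.609 0.005 0.02 ]
0.02 182 [ 0.531 -0.07   0.02 ] [ 0.6   -0.003  0.03 ]
0.03 42 [ 0.53  -0.071  0.03 ] [ 0.6   -0.002  0.04 ]
0.04 41 [ 0.53  -0.072  0.04 ] [ 0.599 -0.001  0.05 ]
0.05 48 [ 0.53  -0.076  0.05 ] [ 0.6   -0.001  0.059]
0.1 70 [ 0.534 -0.063  0.102] [ 0.584 -0.015  0.11 ]
0.11 190 [ 0.527 -0.063  0.11 ] [ 0.598 -0.014  0.12 ]
```

View pics/s7.png

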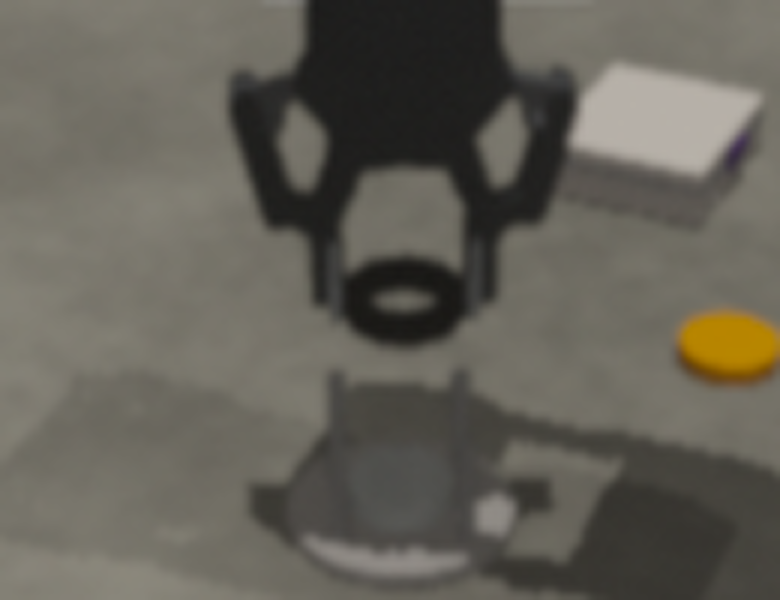

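```bash
python3 - <<'E'
from tipz import *
p=proj([[.5647,-.039,.12],[.5647,-.039,.104],[.5657,-.039,.024],[.5657,-.039,.01]]); print(((p-[210,125])*6+3).round(1))
E
```

```text
[[404.  286.7]
 [404.1 320. ]
 [402.3 476.6]
 [402.4 502.5]]
```

```bash
python3 -m crank '{"linear":[[0.03,1,0.05],[0.02,1.5,0.1],[0,1.5,0],[0,1.5,0],[0,1,0],[0,0.6,0],[0,0,0],[0,0,0]],"turn":[[0,0,0],[0,0,0],[0,0,0],[0,0,0],[0,0,0],[0,0,0],[0,0,0],[0,0,0]]}';
python3 go.py 565.7 -39 -7; python3 tip.py s8 225 145 100 75
```

```text
time_s: 11.8
eef_pos: [0.5666, -0.0387, 0.0028]
ee_rot: [-1.306, 1.042, -1.044]
wrist_force: [0.6, 0.1, 0.4]
width: 0.0483
t 11.8 pos [566.6 -38.7   2.8] yaw 12.8 tilt [ 0.    -1.     0.001] w 48.3 F [0.6 0.1 0.4] delta cm [ 0.01  0.98 -0.09] len 1.0
0.0 339 [ 0.516 -0.076  0.004] [0.615 0.013 0.01 ]
0.01 117 [ 0.521 -0.065  0.01 ] [0.609 0.013 0.02 ]
0.02 82 [ 0.532 -0.058  0.02 ] [ 0.589 -0.003  0.03 ]
0.03 93 [ 0.53 -0.06  0.03] [0.595 0.    0.04 ]
0.04 189 [ 0.53  -0.071  0.04 ] [ 0.6   -0.001  0.05 ]
0.05 73 [ 0.528 -0.071  0.05 ] [ 0.601 -0.002  0.06 ]
0.06 36 [ 0.529 -0.041  0.06 ] [ 0.6   -0.005  0.07 ]
0.07 34 [ 0.524 -0.05   0.07 ] [ 0.604 -0.018  0.08 ]
0.08 83 [ 0.509 -0.054  0.08 ] [ 0.617 -0.012  0.09 ]
0.09 112 [ 0.507 -0.058  0.09 ] [ 0.619 -0.011  0.1  ]
0.1 104 [ 0.505 -0.058  0.1  ] [ 0.621 -0.012  0.11 ]
0.11 131 [ 0.503 -0.059  0.11 ] [ 0.623 -0.01   0.12 ]
```

View pics/s8.png

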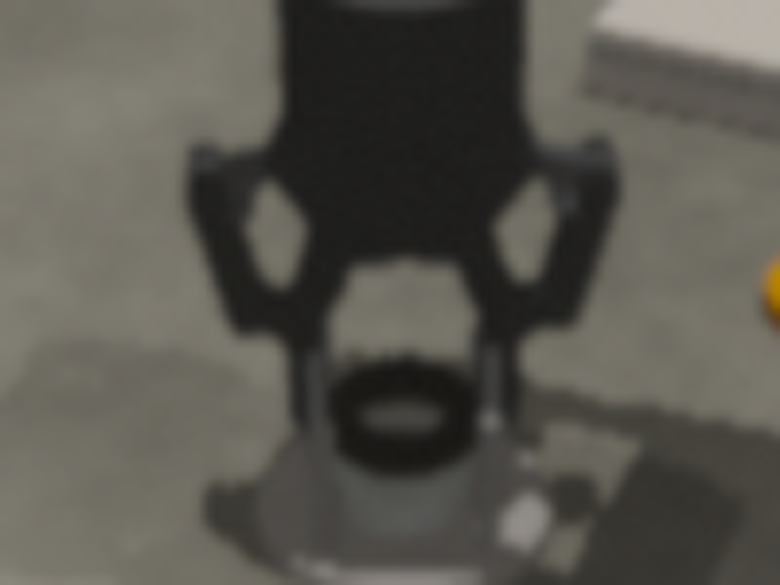

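```bash
python3 -m crank '{"linear":[[0,0.3,0],[0,0.3,0],[0,0.2,0],[0,0,0]],"turn":[[0,0,0],[0,0,0],[0,0,0],[0,0,0]]}'; python3 -m crank '{"linear":[[0,0.1,0],[0,0,0]],"turn":[[0,0,0],[0,0,0]]}';python3 -m crank '{"linear":[[0,0.1,0],[0,0,0]],"turn":[[0,0,0],[0,0,0]]}'
```

```text
time_s: 12.35
eef_pos: [0.566, -0.0386, -0.0059]
ee_rot: [-1.307, 1.044, -1.043]
wrist_force: [0.5, 1.0, -0.1]
width: 0.0485
time_s: 12.6
eef_pos: [0.5662, -0.0386, -0.0066]
ee_rot: [-1.306, 1.043, -1.043]
wrist_force: [0.1, -0.3, -0.6]
width: 0.0486
time_s: 12.85
eef_pos: [0.5663, -0.0387, -0.0068]
ee_rot: [-1.306, 1.043, -1.043]
wrist_force: [-2.3, 1.2, 6.2]
width: 0.0486
```

```bash
python3 -m crank '{"linear":[[0,0,0],[0,0,0],[0,0,0],[0,0,0],[0,-1,0],[0,-2,0],[0,-3,0],[0,-3,0],[0,0,0]],"turn":[[0,0,0],[0,0,0],[0,0,0],[0,0,0],[0,0,0],[0,0,0],[0,0,0],[0,0,0],[0,0,0]]}' 0.85 30;
python3 go.py 437.3 189.3 80; python3 tip.py s9 225 145 100 75
python3 - <<'E'
from h import *
f=grab_frame('side');P=cloud(f,cv2.inRange(f['pixels'],(0,0,0),(255,255,255))>0); P=P[(np.hypot(P[:,0]-.566,P[:,1]+.039)<.024)&(P[:,2]>.03)&(P[:,2]<.07)]
print(len(P),np.median(P,0),P.min(0),P.max(0))
E
```

```text
time_s: 13.98
eef_pos: [0.568, -0.039, 0.0855]
ee_rot: [-1.304, 1.038, -1.047]
wrist_force: [0.2, -0.1, -0.4]
width: 0.0728
t 13.97 pos [568.  -39.   85.5] yaw 12.8 tilt [ 0.002 -1.     0.006] w 72.8 F [ 0.2 -0.1 -0.4] delta cm [-25.16   0.45  -7.69] len 26.3
0.0 349 [ 0.516 -0.078  0.004] [0.615 0.012 0.01 ]
0.01 101 [ 0.523 -0.055  0.01 ] [0.608 0.014 0.02 ]
0.02 138 [ 0.532 -0.07   0.02 ] [ 0.6   -0.001  0.03 ]
0.03 191 [ 0.53  -0.071  0.03 ] [ 0.6   -0.003  0.04 ]
0.04 45 [ 0.53  -0.072  0.04 ] [ 0.599 -0.002  0.05 ]
0.05 49 [ 0.53  -0.072  0.05 ] [ 0.6   -0.002  0.06 ]
141 [ 0.56546519 -0.0339354   0.0369976 ] [ 0.54265164 -0.06263926  0.03017485] [ 0.58864331 -0.01538957  0.0407139 ]
```

View pics/s9.png

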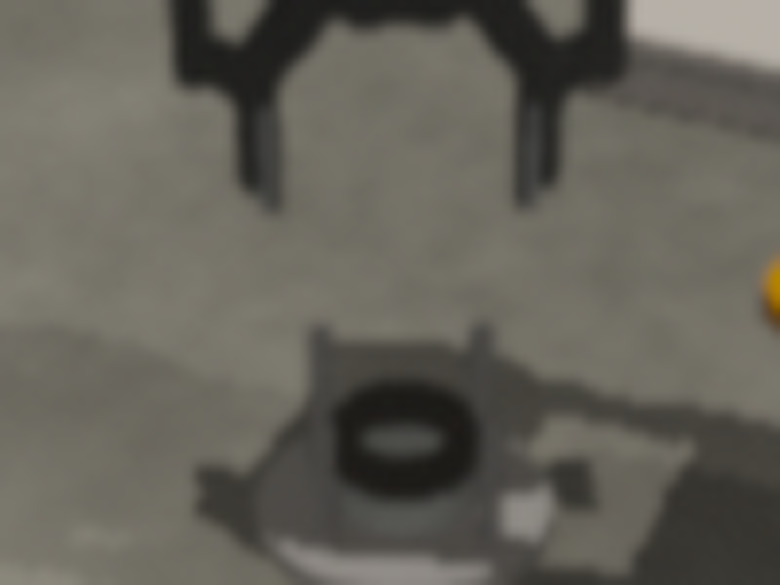

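```bash
python3 -m crank '{"linear":[[-2,0.05,-0.62],[-4,0.1,-1.22],[-4.5,0.1,-1.4],[-4.5,0.1,-1.4],[-4.5,0.1,-1.4],[-4,0,-1.2],[-1.65,0,-0.45],[0,0,0],[0,0,0]],"turn":[[0,0,0],[0,0,0],[0,0,0],[0,0,0],[0,0,0],[0,0,0],[0,0,0],[0,0,0],[0,0,0]]}' 0.95 30;
python3 go.py 437.3 189.3 -9; python3 tip.py s10 250 200 130 100
```

```text
time_s: 15.2
eef_pos: [0.4359, 0.1889, 0.0777]
ee_rot: [-1.306, 1.043, -1.044]
wrist_force: [0.4, 0.0, -0.6]
width: 0.0808
t 15.2 pos [435.9 188.9  77.7] yaw 12.76 tilt [ 0. -1.  0.] w 80.8 F [ 0.4  0.  -0.6] delta cm [-0.01  8.67  0.14] len 8.7
0.0 128 [0.413 0.166 0.004] [0.46  0.216 0.01 ]
0.01 250 [0.413 0.165 0.01 ] [0.461 0.213 0.015]
```

View pics/s10.png

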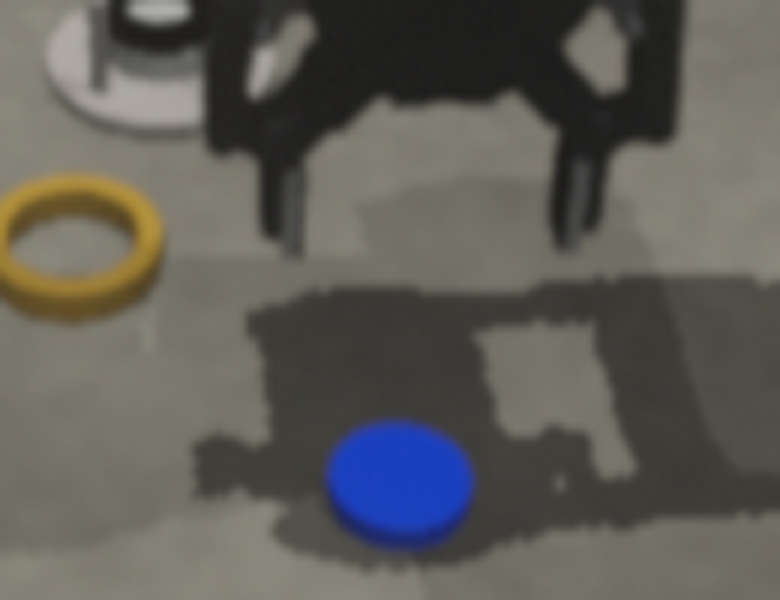

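```bash
python3 - <<'E'
from tipz import *
d=np.array([.975,.222,0])*.040
c=np.array([.4359,.1889,0])
for z in (.10,.11,.12,.13):
    p=proj([c+d+[0,0,z],c-d+[0,0,z]]); print(z,((p-[250,200])*6+3).round(0).tolist())
p=proj([[.4373,.189,.012],[.4373,.189,0]]);print(((p-[250,200])*6+3).round(0).tolist())
m=(cv2.cvtColor(f['pixels'],cv2.COLOR_BGR2HSV)[...,0]); 
E
```

```text
0.1 [[299.0, 291.0], [544.0, 285.0]]
0.11 [[300.0, 268.0], [547.0, 262.0]]
0.12 [[301.0, 245.0], [550.0, 238.0]]
0.13 [[302.0, 221.0], [553.0, 215.0]]
[[401.0, 474.0], [399.0, 498.0]]
```

```bash
python3 -m crank '{"linear":[[0.05,1,0.1],[0,1.5,0.1],[0,1.5,0.1],[0,1.5,0],[0,1,0],[0,0.5,0],[0,0.5,0],[0,0,0],[0,0,0]],"turn":[[0,0,0],[0,0,0],[0,0,0],[0,0,0],[0,0,0],[0,0,0],[0,0,0],[0,0,0],[0,0,0]]}' 0.95 30;
python3 go.py 437.3 189.3 -33; python3 tip.py s11 250 210 130 100
```

```text
time_s: 16.42
eef_pos: [0.4388, 0.1898, 0.0032]
ee_rot: [-1.306, 1.043, -1.043]
wrist_force: [-0.9, 0.3, -0.2]
width: 0.0815
t 16.43 pos [438.8 189.8   3.2] yaw 12.8 tilt [-0.    -1.     0.001] w 81.5 F [-0.9  0.3 -0.2] delta cm [ 0.02  3.62 -0.16] len 3.6
0.0 128 [0.413 0.167 0.004] [0.461 0.216 0.01 ]
0.01 242 [0.413 0.166 0.01 ] [0.461 0.216 0.014]
0.04 6 [0.396 0.169 0.048] [0.483 0.208 0.05 ]
0.05 44 [0.385 0.178 0.05 ] [0.489 0.213 0.06 ]
0.06 58 [0.384 0.174 0.06 ] [0.489 0.213 0.07 ]
0.07 58 [0.384 0.171 0.07 ] [0.489 0.213 0.08 ]
0.08 39 [0.377 0.18  0.08 ] [0.495 0.215 0.09 ]
0.09 188 [0.366 0.167 0.09 ] [0.508 0.219 0.1  ]
0.1 187 [0.366 0.166 0.1  ] [0.509 0.221 0.11 ]
0.11 264 [0.367 0.166 0.11 ] [0.51  0.218 0.12 ]
```

View pics/s11.png

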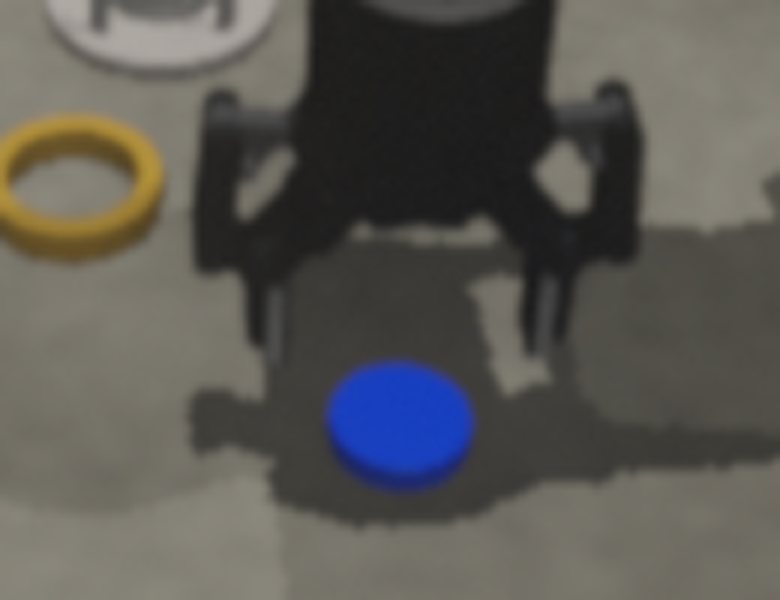

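```bash
python3 -m crank '{"linear":[[0,0.8,-0.1],[0,1,0],[0,1,0],[0,0.6,0],[0,0.2,0],[0,0,0]],"turn":[[0,0,0],[0,0,0],[0,0,0],[0,0,0],[0,0,0],[0,0,0]]}';python3 -m crank '{"linear":[[0,0,0],[0,0,0],[0,0,0],[0,0,0],[0,0,0],[0,0,0]],"turn":[[0,0,0],[0,0,0],[0,0,0],[0,0,0],[0,0,0],[0,0,0]]}' 0.4 40; 
python3 tip.py s12 250 210 130 100
```

```text
time_s: 17.23
eef_pos: [0.4376, 0.1895, -0.0332]
ee_rot: [-1.307, 1.043, -1.043]
wrist_force: [-0.3, 0.0, 0.4]
width: 0.0814
time_s: 17.98
eef_pos: [0.4378, 0.1896, -0.0325]
ee_rot: [-1.306, 1.043, -1.043]
wrist_force: [-1.0, -0.0, 5.1]
width: 0.0482
0.0 134 [0.402 0.164 0.004] [0.47  0.215 0.01 ]
0.01 293 [0.399 0.167 0.01 ] [0.472 0.215 0.02 ]
0.02 51 [0.399 0.179 0.02 ] [0.472 0.21  0.029]
0.03 58 [0.4   0.175 0.03 ] [0.473 0.209 0.04 ]
0.04 55 [0.384 0.186 0.04 ] [0.484 0.214 0.05 ]
0.05 197 [0.379 0.17  0.05 ] [0.49  0.216 0.06 ]
0.06 113 [0.378 0.168 0.06 ] [0.492 0.217 0.07 ]
0.07 164 [0.375 0.169 0.07 ] [0.494 0.217 0.08 ]
0.08 154 [0.372 0.184 0.08 ] [0.496 0.217 0.09 ]
0.09 231 [0.37  0.181 0.09 ] [0.5   0.219 0.1  ]
0.1 375 [0.37  0.165 0.1  ] [0.504 0.219 0.11 ]
0.11 72 [0.396 0.176 0.11 ] [0.479 0.21  0.12 ]
```

View pics/s12.png

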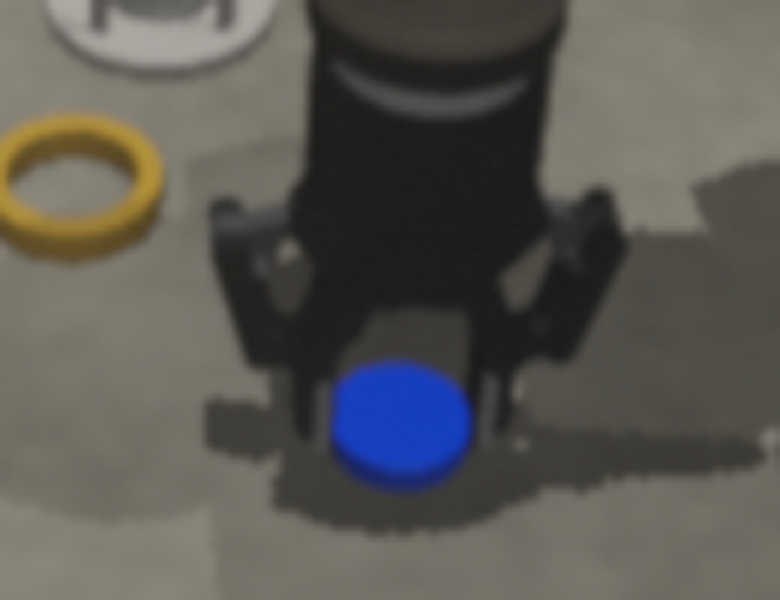

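```bash
python3 -m crank '{"linear":[[0,-0.3,0],[0,-1,0],[0,-2,0],[0,-2.5,0],[0,-2.5,0],[0,-2.2,0],[0,-0.5,0],[0,0,0]],"turn":[[0,0,0],[0,0,0],[0,0,0],[0,0,0],[0,0,0],[0,0,0],[0,0,0],[0,0,0]]}' - 45;
python3 go.py 566.3 -38.7 77.5; python3 tip.py s13 250 160 130 100
```

```text
time_s: 19.02
eef_pos: [0.4374, 0.1895, 0.0769]
ee_rot: [-1.306, 1.043, -1.043]
wrist_force: [0.5, 0.6, -0.8]
width: 0.0478
t 19.02 pos [437.4 189.5  76.9] yaw 12.79 tilt [-0. -1.  0.] w 47.8 F [ 0.5  0.6 -0.8] delta cm [25.11 -0.06  7.51] len 26.2
0.1 8 [0.419 0.206 0.108] [0.451 0.213 0.11 ]
0.11 257 [0.402 0.166 0.11 ] [0.466 0.217 0.12 ]
```

View pics/s13.png

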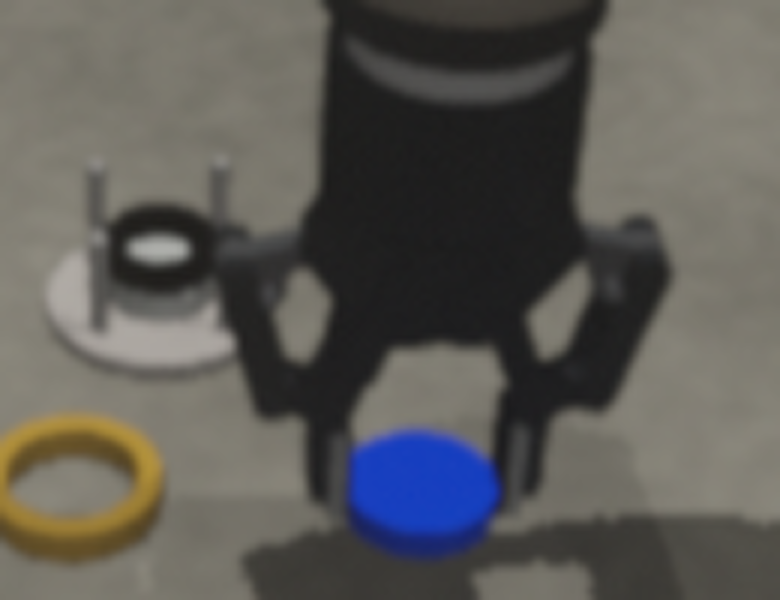

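```bash
python3 -m crank '{"linear":[[1.6,0,0.5],[3,0,0.9],[4,0,1.2],[4,0,1.2],[4,0,1.2],[4,0,1.2],[3,0,0.9],[1.5,0,0.41],[0,0,0],[0,0,0]],"turn":[[0,0,0],[0,0,0],[0,0,0],[0,0,0],[0,0,0],[0,0,0],[0,0,0],[0,0,0],[0,0,0],[0,0,0]]}';
python3 go.py 566.3 -38.7 7.5; python3 tip.py s14 225 130 100 75
```

```text
time_s: 20.32
eef_pos: [0.5656, -0.0378, 0.0766]
ee_rot: [-1.307, 1.044, -1.042]
wrist_force: [-0.2, 0.6, 0.2]
width: 0.0479
t 20.32 pos [565.6 -37.8  76.6] yaw 12.83 tilt [-0.001 -1.    -0.001] w 47.9 F [-0.2  0.6  0.2] delta cm [0.11 6.91 0.05] len 6.9
0.0 348 [ 0.516 -0.075  0.004] [0.615 0.012 0.01 ]
0.01 105 [ 0.518 -0.064  0.01 ] [0.613 0.009 0.02 ]
0.02 135 [ 0.532 -0.069  0.02 ] [ 0.6   -0.002  0.03 ]
0.03 189 [ 0.53 -0.07  0.03] [ 0.6   -0.001  0.04 ]
0.04 48 [ 0.53  -0.071  0.04 ] [ 0.6   -0.001  0.05 ]
0.05 50 [ 0.53  -0.072  0.05 ] [ 0.6   -0.001  0.06 ]
0.1 13 [ 0.543 -0.03   0.107] [ 0.587 -0.012  0.11 ]
0.11 193 [ 0.533 -0.063  0.11 ] [ 0.598 -0.012  0.12 ]
```

View pics/s14.png

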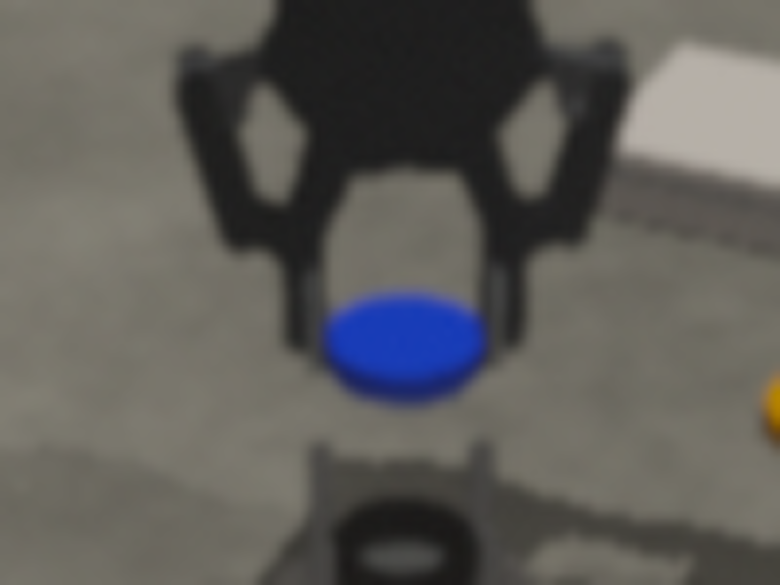

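Centred over the spacer; the correction is 1 mm, then down to about 1 cm above contact and slow.

```bash
python3 -m crank '{"linear":[[0.05,1,0.05],[0.05,1.5,0],[0,1.5,0],[0,1.2,0],[0,0.7,0],[0,0.3,0],[0,0,0],[0,0,0]],"turn":[[0,0,0],[0,0,0],[0,0,0],[0,0,0],[0,0,0],[0,0,0],[0,0,0],[0,0,0]]}';
python3 -m crank '{"linear":[[0,0.3,0],[0,0.2,0],[0,0,0]],"turn":[[0,0,0],[0,0,0],[0,0,0]]}';python3 -m crank '{"linear":[[0,0.1,0],[0,0,0]],"turn":[[0,0,0],[0,0,0]]}'; python3 go.py 566.3 -38.7 7.5; python3 tip.py s15 225 145 100 75
```

```text
time_s: 21.38
eef_pos: [0.5674, -0.0396, 0.0153]
ee_rot: [-1.306, 1.042, -1.044]
wrist_force: [-0.0, -0.2, -0.3]
width: 0.0479
time_s: 21.75
eef_pos: [0.5669, -0.0394, 0.0097]
ee_rot: [-1.307, 1.043, -1.043]
wrist_force: [-0.1, 0.3, -0.8]
width: 0.0477
time_s: 22.0
eef_pos: [0.567, -0.0395, 0.0088]
ee_rot: [-1.307, 1.043, -1.043]
wrist_force: [-0.8, 0.2, -0.4]
width: 0.0476
t 22.0 pos [567.  -39.5   8.8] yaw 12.79 tilt [-0. -1. -0.] w 47.6 F [-0.8  0.2 -0.4] delta cm [-0.09  0.13 -0.05] len 0.2
0.0 331 [ 0.516 -0.075  0.004] [0.616 0.012 0.01 ]
0.01 125 [ 0.519 -0.06   0.01 ] [0.612 0.007 0.02 ]
0.02 65 [ 0.532 -0.037  0.02 ] [ 0.589 -0.002  0.03 ]
0.03 76 [ 0.53 -0.07  0.03] [ 0.588 -0.001  0.04 ]
0.04 96 [ 0.53  -0.068  0.04 ] [ 0.595 -0.001  0.05 ]
0.05 233 [ 0.528 -0.07   0.05 ] [ 0.601 -0.002  0.06 ]
0.06 33 [ 0.528 -0.041  0.061] [ 0.601 -0.02   0.07 ]
0.07 42 [ 0.529 -0.048  0.07 ] [ 0.6  -0.02  0.08]
0.08 42 [ 0.514 -0.043  0.08 ] [ 0.615 -0.015  0.09 ]
0.09 120 [ 0.509 -0.056  0.09 ] [ 0.618 -0.012  0.1  ]
0.1 84 [ 0.507 -0.062  0.1  ] [ 0.622 -0.012  0.11 ]
0.11 124 [ 0.505 -0.061  0.11 ] [ 0.623 -0.012  0.12 ]
```

View pics/s15.png

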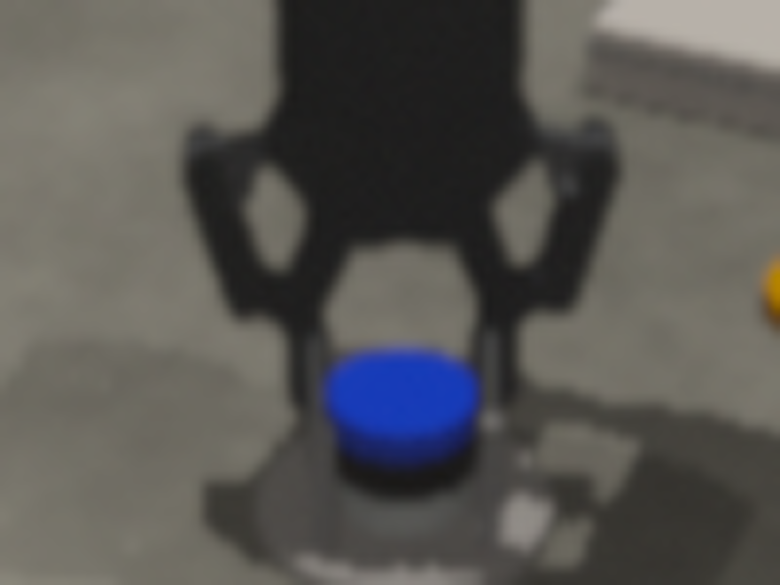

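```bash
python3 -m crank '{"linear":[[0,0.1,0],[0,0,0]],"turn":[[0,0,0],[0,0,0]]}'; python3 -m crank '{"linear":[[0,0.1,0],[0,0,0]],"turn":[[0,0,0],[0,0,0]]}'
```

```text
time_s: 22.3
eef_pos: [0.567, -0.0394, 0.0078]
ee_rot: [-1.307, 1.043, -1.043]
wrist_force: [-0.6, -0.7, -0.5]
width: 0.0481
time_s: 22.55
eef_pos: [0.5671, -0.0395, 0.0076]
ee_rot: [-1.306, 1.043, -1.043]
wrist_force: [-2.4, 0.1, 5.5]
width: 0.0479
```

```bash
python3 -m crank '{"linear":[[0,0,0],[0,0,0],[0,0,0],[0,0,0],[0,-1,0],[0,-2,0],[0,-2.5,0],[0,-1.8,0],[0,0,0]],"turn":[[0,0,0],[0,0,0],[0,0,0],[0,0,0],[0,0,0],[0,0,0],[0,0,0],[0,0,0],[0,0,0]]}' 0.85 30;
python3 go.py 609 200.3 80; python3 tip.py s16 225 145 100 75
```

```text
time_s: 23.68
eef_pos: [0.5682, -0.0397, 0.0818]
ee_rot: [-1.305, 1.04, -1.046]
wrist_force: [-1.0, 1.0, 0.5]
width: 0.0727
t 23.68 pos [568.2 -39.7  81.8] yaw 12.8 tilt [ 0.002 -1.     0.004] w 72.7 F [-1.   1.   0.5] delta cm [-22.5    0.18   9.29] len 24.3
0.0 352 [ 0.516 -0.076  0.004] [0.615 0.012 0.01 ]
0.01 95 [ 0.522 -0.06   0.01 ] [0.604 0.012 0.02 ]
0.02 81 [ 0.532 -0.07   0.02 ] [ 0.6   -0.002  0.03 ]
0.03 86 [ 0.53 -0.07  0.03] [0.601 0.    0.039]
0.04 138 [ 0.53  -0.073  0.04 ] [ 0.6   -0.002  0.05 ]
0.05 180 [ 0.53  -0.073  0.05 ] [ 0.6   -0.002  0.06 ]
0.06 1 [ 0.588 -0.006  0.06 ] [ 0.588 -0.006  0.06 ]
```

View pics/s16.png

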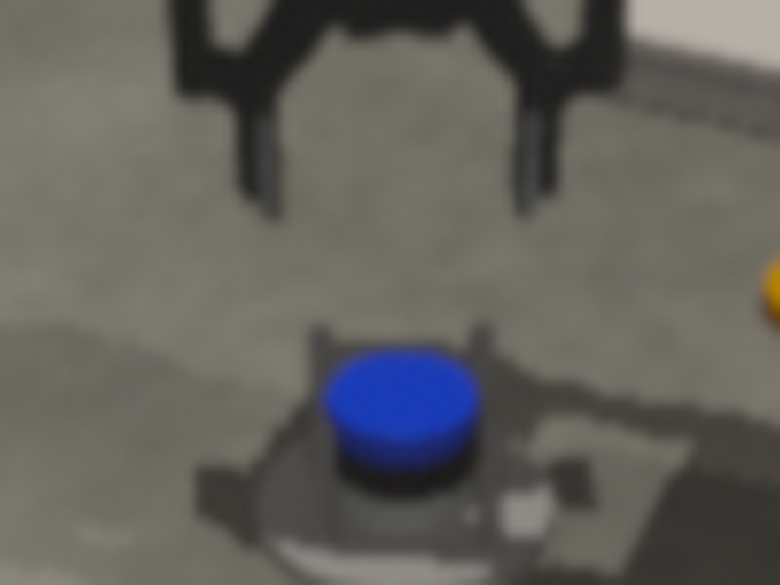

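```bash
python3 -m crank '{"linear":[[-1.5,0,0.6],[-3,0,1.2],[-4,0,1.7],[-4,0,1.7],[-4,0,1.7],[-3.5,0,1.4],[-2.5,0.2,1],[0,0,0],[0,0,0]],"turn":[[0,0,0],[0,0,0],[0,0,0],[0,0,0],[0,0,0],[0,0,0],[0,0,0],[0,0,0],[0,0,0]]}' 0.95 30;
python3 -m crank '{"linear":[[0,1,0],[0,1.5,0],[0,1.5,0],[0,1.5,0],[0,1,0],[0,0.6,0],[0,0.3,0],[0,0,0],[0,0,0]],"turn":[[0,0,0],[0,0,0],[0,0,0],[0,0,0],[0,0,0],[0,0,0],[0,0,0],[0,0,0],[0,0,0]]}'
python3 go.py 609 200.3 -33; python3 tip.py s17 180 210 110 80
python3 - <<'E'
from tipz import *
p=proj([[.609,.2003,.012]]); print(((p-[180,210])*780/110+3.5).round(0))
E
```

```text
time_s: 24.85
eef_pos: [0.6073, 0.2005, 0.0771]
ee_rot: [-1.308, 1.044, -1.042]
wrist_force: [0.6, -0.9, -0.7]
width: 0.0808
time_s: 25.98
eef_pos: [0.6083, 0.2006, 0.0044]
ee_rot: [-1.306, 1.042, -1.043]
wrist_force: [0.7, 0.0, 0.5]
width: 0.0812
t 25.98 pos [608.3 200.6   4.4] yaw 12.8 tilt [-0.    -1.     0.001] w 81.2 F [0.7 0.  0.5] delta cm [0.05 3.74 0.06] len 3.7
0.0 117 [0.585 0.174 0.004] [0.682 0.228 0.01 ]
0.01 118 [0.586 0.171 0.01 ] [0.683 0.227 0.017]
0.04 5 [0.563 0.201 0.047] [0.647 0.22  0.05 ]
0.05 35 [0.555 0.196 0.05 ] [0.658 0.224 0.06 ]
0.06 51 [0.555 0.196 0.06 ] [0.657 0.224 0.07 ]
0.07 58 [0.555 0.196 0.07 ] [0.659 0.223 0.08 ]
0.08 41 [0.552 0.195 0.081] [0.661 0.225 0.09 ]
0.09 146 [0.535 0.178 0.09 ] [0.674 0.23  0.1  ]
0.1 192 [0.535 0.174 0.1  ] [0.676 0.231 0.11 ]
0.11 253 [0.537 0.177 0.11 ] [0.673 0.229 0.12 ]
[[398. 439.]]
```

View pics/s17.png

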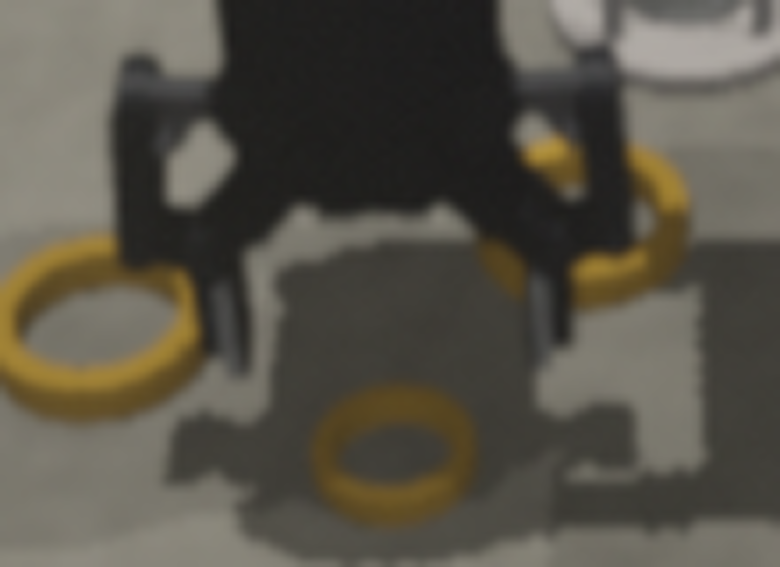

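```bash
python3 -m crank '{"linear":[[-0.05,0.8,0.06],[0,1,0],[0,1,0],[0,0.6,0],[0,0.35,0],[0,0,0]],"turn":[[0,0,0],[0,0,0],[0,0,0],[0,0,0],[0,0,0],[0,0,0]]}';python3 -m crank '{"linear":[[0,0,0],[0,0,0],[0,0,0],[0,0,0],[0,0,0],[0,0,0]],"turn":[[0,0,0],[0,0,0],[0,0,0],[0,0,0],[0,0,0],[0,0,0]]}' 0.4 45; 
python3 tip.py s18 180 210 110 80
```

```text
time_s: 26.82
eef_pos: [0.6083, 0.2011, -0.0338]
ee_rot: [-1.307, 1.043, -1.043]
wrist_force: [-0.5, -0.4, -0.6]
width: 0.0811
time_s: 27.58
eef_pos: [0.609, 0.2013, -0.0328]
ee_rot: [-1.305, 1.042, -1.044]
wrist_force: [-0.9, 0.9, 4.8]
width: 0.0474
0.0 130 [0.573 0.179 0.004] [0.683 0.226 0.01 ]
0.01 153 [0.571 0.178 0.01 ] [0.683 0.227 0.02 ]
0.02 50 [0.572 0.189 0.02 ] [0.643 0.221 0.03 ]
0.03 48 [0.572 0.197 0.03 ] [0.643 0.22  0.04 ]
0.04 63 [0.554 0.199 0.04 ] [0.656 0.226 0.05 ]
0.05 186 [0.55  0.182 0.05 ] [0.661 0.226 0.06 ]
0.06 110 [0.548 0.182 0.06 ] [0.663 0.228 0.07 ]
0.07 165 [0.546 0.19  0.07 ] [0.665 0.229 0.08 ]
0.08 158 [0.543 0.195 0.08 ] [0.669 0.229 0.09 ]
0.09 222 [0.541 0.193 0.09 ] [0.671 0.23  0.1  ]
0.1 367 [0.541 0.177 0.1  ] [0.675 0.231 0.11 ]
0.11 67 [0.567 0.188 0.11 ] [0.649 0.221 0.12 ]
```

View pics/s18.png

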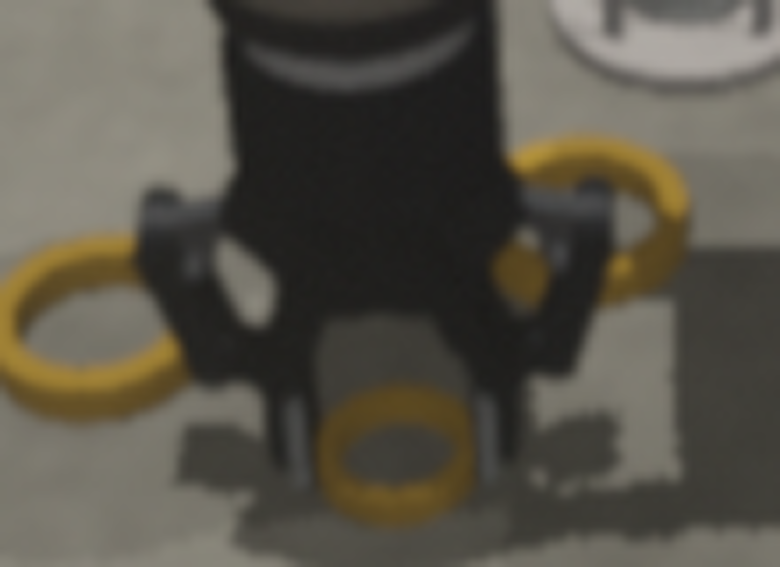

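```bash
python3 -m crank '{"linear":[[0,-0.3,0],[0,-1,0],[0,-2,0],[0,-2.5,0],[0,-2.5,0],[0,-2.2,0],[0,-1.2,0],[0,0,0]],"turn":[[0,0,0],[0,0,0],[0,0,0],[0,0,0],[0,0,0],[0,0,0],[0,0,0],[0,0,0]]}' - 50;
python3 go.py 566.8 -39.3 85; python3 tip.py s19 180 160 130 100
```

```text
time_s: 28.62
eef_pos: [0.6088, 0.2012, 0.0842]
ee_rot: [-1.305, 1.042, -1.044]
wrist_force: [-0.2, -0.7, -1.9]
width: 0.0474
t 28.62 pos [608.8 201.2  84.2] yaw 12.79 tilt [-0.    -1.     0.002] w 47.4 F [-0.2 -0.7 -1.9] delta cm [22.52 -0.09 -9.42] len 24.4
0.0 7 [0.68  0.167 0.004] [0.682 0.181 0.01 ]
0.01 17 [0.68  0.164 0.011] [0.683 0.181 0.017]
0.11 52 [0.585 0.182 0.115] [0.63  0.226 0.12 ]
```

View pics/s19.png

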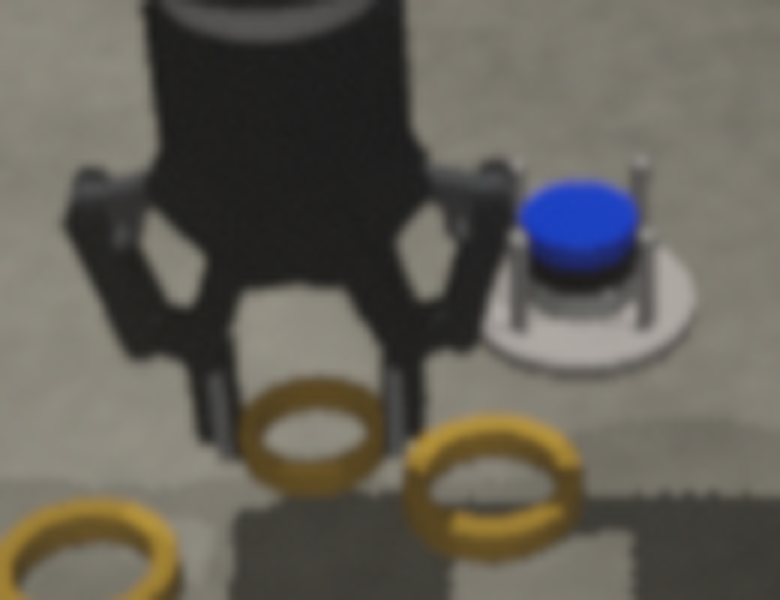

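```bash
python3 -m crank '{"linear":[[1.5,0,-0.6],[3,0,-1.3],[4,0,-1.7],[4,0,-1.7],[4,0,-1.7],[3.5,0,-1.4],[2,0,-0.8],[0.5,0,-0.2],[0,0,0],[0,0,0]],"turn":[[0,0,0],[0,0,0],[0,0,0],[0,0,0],[0,0,0],[0,0,0],[0,0,0],[0,0,0],[0,0,0],[0,0,0]]}';
python3 go.py 566.8 -39.3 19.2; python3 tip.py s20 225 130 100 75
```

```text
time_s: 29.92
eef_pos: [0.5665, -0.0383, 0.0832]
ee_rot: [-1.307, 1.043, -1.042]
wrist_force: [-0.3, -0.1, -1.6]
width: 0.0473
t 29.93 pos [566.5 -38.3  83.2] yaw 12.85 tilt [-0. -1. -0.] w 47.3 F [-0.3 -0.1 -1.6] delta cm [0.11 6.4  0.01] len 6.4
0.0 348 [ 0.517 -0.075  0.004] [0.615 0.013 0.01 ]
0.01 104 [ 0.52  -0.061  0.01 ] [0.606 0.011 0.02 ]
0.02 76 [ 0.531 -0.069  0.02 ] [ 0.6   -0.002  0.03 ]
0.03 91 [ 0.53  -0.071  0.03 ] [ 0.6  -0.    0.04]
0.04 155 [ 0.53  -0.071  0.04 ] [ 0.6   -0.002  0.05 ]
0.05 158 [ 0.53  -0.073  0.05 ] [ 0.6  -0.    0.06]
0.06 1 [ 0.6   -0.057  0.061] [ 0.6   -0.057  0.061]
0.11 57 [ 0.542 -0.059  0.114] [ 0.593 -0.012  0.12 ]
```

View pics/s20.png

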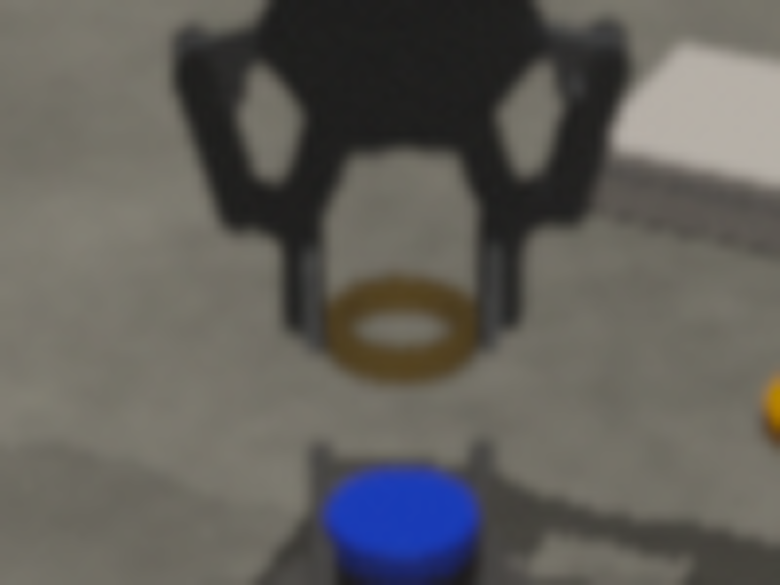

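```bash
python3 -m crank '{"linear":[[0.1,1,0],[0.07,1.5,0],[0,1.5,0],[0,0.9,0],[0,0.4,0],[0,0.2,0],[0,0,0],[0,0,0]],"turn":[[0,0,0],[0,0,0],[0,0,0],[0,0,0],[0,0,0],[0,0,0],[0,0,0],[0,0,0]]}';
python3 -m crank '{"linear":[[0,0.3,0],[0,0.2,0],[0,0,0]],"turn":[[0,0,0],[0,0,0],[0,0,0]]}';python3 -m crank '{"linear":[[0,0.2,0],[0,0,0]],"turn":[[0,0,0],[0,0,0]]}'; python3 tip.py s21 225 145 100 75
```

```text
time_s: 30.98
eef_pos: [0.5673, -0.0408, 0.0288]
ee_rot: [-1.306, 1.042, -1.044]
wrist_force: [0.4, 0.1, -1.8]
width: 0.0471
time_s: 31.35
eef_pos: [0.5668, -0.0407, 0.0232]
ee_rot: [-1.307, 1.044, -1.043]
wrist_force: [-0.1, -0.5, -0.9]
width: 0.0472
time_s: 31.6
eef_pos: [0.5668, -0.0407, 0.0212]
ee_rot: [-1.307, 1.043, -1.043]
wrist_force: [-0.7, -0.3, -0.6]
width: 0.0469
0.0 341 [ 0.516 -0.076  0.004] [0.616 0.013 0.01 ]
0.01 109 [ 0.528 -0.064  0.01 ] [0.612 0.011 0.02 ]
0.02 78 [ 0.531 -0.07   0.02 ] [0.6  0.   0.03]
0.03 79 [ 0.53  -0.068  0.03 ] [ 0.6   -0.002  0.04 ]
0.04 96 [ 0.53  -0.061  0.04 ] [ 0.59  -0.001  0.05 ]
0.05 150 [ 0.53  -0.072  0.05 ] [ 0.595 -0.     0.06 ]
0.06 151 [ 0.529 -0.063  0.06 ] [ 0.6   -0.001  0.07 ]
0.07 43 [ 0.529 -0.041  0.07 ] [ 0.6   -0.021  0.08 ]
0.08 36 [ 0.529 -0.043  0.08 ] [ 0.6   -0.022  0.09 ]
0.09 35 [ 0.525 -0.053  0.09 ] [ 0.605 -0.018  0.1  ]
0.1 109 [ 0.51  -0.059  0.1  ] [ 0.617 -0.014  0.11 ]
0.11 97 [ 0.508 -0.06   0.11 ] [ 0.619 -0.013  0.12 ]
```

View pics/s21.png

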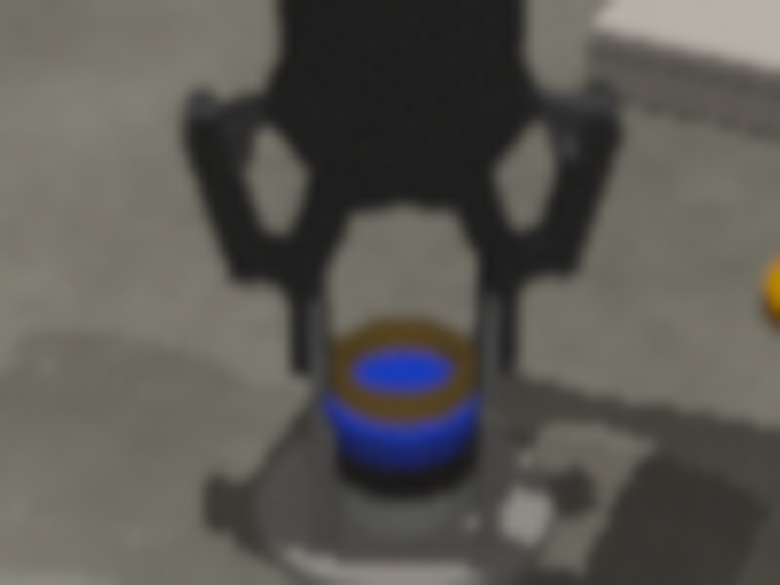

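```bash
python3 -m crank '{"linear":[[0,0.1,0],[0,0,0]],"turn":[[0,0,0],[0,0,0]]}'; python3 -m crank '{"linear":[[0,0.1,0],[0,0,0]],"turn":[[0,0,0],[0,0,0]]}'
```

```text
time_s: 31.9
eef_pos: [0.5669, -0.0407, 0.0203]
ee_rot: [-1.307, 1.043, -1.043]
wrist_force: [-0.0, 0.4, -1.5]
width: 0.047
time_s: 32.15
eef_pos: [0.5669, -0.0408, 0.0193]
ee_rot: [-1.307, 1.043, -1.043]
wrist_force: [0.4, -0.2, -1.4]
width: 0.047
```

```bash
python3 -m crank '{"linear":[[0,0.1,0],[0,0,0]],"turn":[[0,0,0],[0,0,0]]}'
```

```text
time_s: 32.4
eef_pos: [0.567, -0.0408, 0.0192]
ee_rot: [-1.306, 1.043, -1.043]
wrist_force: [-2.7, 0.3, 5.3]
width: 0.0472
```

Contact at the expected height; release, rise and move away so that both cameras see the stack.

```bash
python3 -m crank '{"linear":[[0,0,0],[0,0,0],[0,0,0],[0,0,0],[0,-1,0],[0,-2,0],[0,-2.5,0],[0,-2,0],[0,-1,0],[-3,-1,0],[-4,0,0],[-5,0,0],[-5,0,0],[-4,0,0],[-2,0,0],[0,0,0],[0,0,0]],"turn":[[0,0,0],[0,0,0],[0,0,0],[0,0,0],[0,0,0],[0,0,0],[0,0,0],[0,0,0],[0,0,0],[0,0,0],[0,0,0],[0,0,0],[0,0,0],[0,0,0],[0,0,0],[0,0,0],[0,0,0]]}' 0.85 30;
python3 - <<'E'
from loc import *
f=grab_frame('side');t=grab_frame('top')
a=cv2.resize(f['pixels'][165:235,235:315],None,fx=5,fy=5,interpolation=cv2.INTER_CUBIC);b=cv2.resize(t['pixels'][185:255,245:325],None,fx=5,fy=5,interpolation=cv2.INTER_CUBIC)
cv2.imwrite('pics/end.png',np.hstack([a,b])); cv2.imwrite('pics/endtop.png',t['pixels'])
m=comp(t,(10,100,40),(30,255,255),(262,190,45,50)); print(circ(t,m,.064),m.sum()//255)
for n,F in (('side',f),('top',t)):
    P=cloud(F,np.ones((420,560),bool));q=P[(np.hypot(P[:,0]-.566,P[:,1]+.039)<.027)&(P[:,2]>.055)]; A=np.c_[q[:,:2]-[.566,-.039],np.ones(len(q))]; k=q[:,2]>.061
    print(n,len(q),np.percentile(q[:,2],[5,50,95]).round(3),'ctr',((q.min(0)+q.max(0))/2).round(3))
for bx,z in (((330,258,45,40),.012),): print('amber',circ(t,comp(t,(10,120,70),(30,255,255),bx),z))
E
```

```text
time_s: 34.52
eef_pos: [0.5164, 0.1825, 0.1133]
ee_rot: [-1.307, 1.044, -1.044]
wrist_force: [0.8, -0.6, -0.5]
width: 0.0724
[565.6 -42.1  46.4  49.6] 167
side 56 [0.056 0.061 0.063] ctr [ 0.563 -0.024  0.06 ]
top 218 [0.056 0.064 0.067] ctr [ 0.567 -0.041  0.063]
amber [ 434.3 -194.1   49.6   50.5]
```

View pics/end.png

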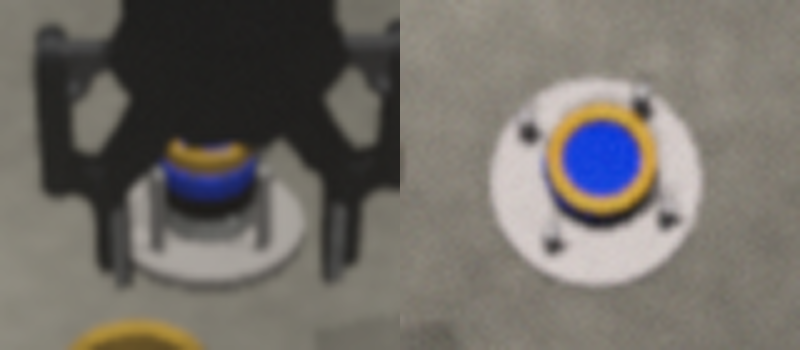

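View pics/endtop.png

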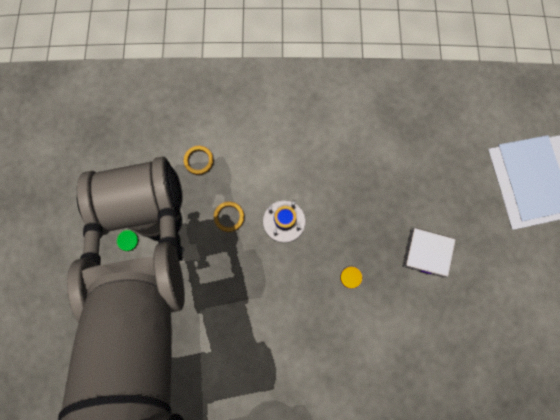

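```bash
python3 -c "
from bench import *
print(finish_job())"
```

```text
the job is handed in; nothing more can be done
None
```

The stack is built in the filter cell: black spacer on the seat, blue blank on it, and the smallest of the three brass rings on top. Each piece was set down until light contact (about 5–6 N) and released before I fetched the next. I handed the job in at about 35 s; it gave no verdict.

**Last checks:**
- **Centring:** the top camera puts the brass ring at (566, -42) mm. My estimate of the cell's centre is (566, -39) mm, so it is about 3 mm off against the 12 mm allowed.
- **Height:** the ring's top reads about 64 mm above the bench, as it should. It lies flat as far as the picture shows.
- **Bystanders:** the amber blank measures exactly where it was. The green blank and slide box look unmoved in the picture, but I did not measure them again.
- **Spacer and blue blank:** I looked at each from the side after releasing it, and both sat centred and flat.

**What disagreed:**
- The reported fingertip height was about 35 mm lower than the side camera showed at both grasp spots where I compared them in detail. I trusted the camera and worked at negative reported heights.
- In the last side picture the gripper hid part of the stack, so its centre reading from that view is not usable. The final check rests on the top camera.

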